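# Run in the slack jaw of a four-jaw chuck

## Robot

A 6-joint arm with a two-finger parallel gripper is mounted at the origin on a cart in front of the work surface, level with it; the furniture and walls round the work are solid. World frame = base frame: x ahead of the robot, y to its left, z up, the work surface at z = 0. Lengths are in m, angles in degrees, forces in N, time in s.
With the tool pointing down it reaches from about 0.3 to 0.75 m from the base axis. Payload 8.5 kg.
Tool frame: the origin (TCP) lies at the very end of the fingers, on their centre line; the grasp point (between the pads) lies 19 mm behind it; z points along the fingers, y is the line along which they close (so a half turn about z gives the same grasp; the last joint's range is limited). The gripper opens to 85 mm and grips with 20 to 120 N. Pads are 22 mm wide; open, the fingers measure 114 mm over their backs; the gripper's body (76 mm by 85 mm) begins 54 mm behind the grasp point. The pads swing forward as they close: fully open they stand 13 mm farther back than shut.
Start: joints at [-83.211, 21.807, 74.336, -0, 83.858, -12.336], TCP at [0.18, -0.52, 0.194] pointing down, gripper open.
Joint ranges: [-178.18, 178.18], [-50.72, 133.34], [12.68, 142.11], [-81.47, 261.47], [9.98, 163.14], [-165.26, 165.26]. Speed limits (degrees/s): [136.94, 136.94, 180, 180, 180, 180].

## Interface

Orientations are given as a 3x3 rotation matrix whose columns are the frame's x, y, z axes.
In Python, from rig import observe, cams, ticket gives the robot as it stands.
- The arm moves only by the tool move_arm, never from a script. Its arguments are lists of equal length, an entry for each row: "jaw": the finger opening in cm, from 0 to 8.54; "dp": the shift along the tool's x, y, z in cm, a list of three; "turn": the turn, a rotation vector about the tool's x, y, z in rad, a list of three. In form: {"jaw": [jaw, ...], "dp": [[tx, ty, tz], ...], "turn": [[wx, wy, wz], ...]}. A call has 1 to 12 rows; each row shifts and turns the commanded pose from where the row before left it, along the tool's axes as they then stand; what a row does not reach is not made up. A row lasts 1/12 s, in which the tool goes at most 41.7 mm and 7.16 degrees, less where a joint would pass 70% of its speed; a pose out of reach is approached as far as the arm can. A call is refused whole if a number of a shift passes 4.17 or a number of a turn 0.125, either way. A call with a gripper value outside its range is refused whole. The fingers move at their own pace and stop on an object; "force" is the grip in N (left out, the last holds). Time passes only in rows, so rows that do not move let the fingers close. It gives the time, the measured TCP pose, the force, the opening and the grip force at its end, in the units of the state.
- observe(): the state, without advancing time (a new reading comes with each control period).
- cams.get_image(name): name is "scene" or "side" or "wrist"; returns (picture, depth): 400x640x3 uint8, red, green, blue; 400x640 float32, m along the optical axis (not along the pixel's ray), 0 where there is no reading.
- cams.calibration(name): a dict with "vertical_fov" (degrees; the focal length in pixels is half the picture's height over the tangent of half this angle, whatever the lens; pixels are square), "cx", "cy" (the principal point, pixels), "view" (4x4, takes a point from world to camera coordinates); the wrist camera has in their place "tool_from_camera" (4x4, takes a point from camera to tool coordinates, whose origin is the TCP and whose axes are the flange's). Camera axes: x right, y up, looking along -z (the intrinsics and any distortion apply to the point x, -y, -z); pixel columns grow to the right and rows downward; lengths in m; the calibration is good to about 2 mm. A picture is of the moment at which its call begins: read the wrist's pose just before it. calibration takes no time and is no camera call.
- ticket.close_job(): hands the job in; it is judged then, once.
Trained networks look in the newest picture that a camera, given by its name, has taken for a name from the list of things; names that differ only in an ending like _2 or _b are one class to them, and where a whole thing is asked for, a point or a joint stands for the part that bears it (a point fixed in the world has none). Each returns a list of dicts, best first, with "p" (0 to 1); they miss things now and then, are a little off and sometimes report something else, mostly with a low value. They report only what shows in the picture. A call takes as long as a camera call. They do not tell look-alikes from the thing itself.
- cams.spot_in(camera, query): "box" ([centre column, centre row, width, height] as shares, 0 to 1, of the picture: columns of its width, rows of its height, round what is visible of it).
- cams.outline_of(camera, query): "mask" (400x640 bool, what is visible of it) and "box" ([centre column, centre row, width, height] as shares, 0 to 1, of the picture: columns of its width, rows of its height, round what is visible of it).
- cams.mark_of(camera, query): "location" ([column, row] as shares, 0 to 1, of the picture: columns of its width, rows of its height: a listed point, or the origin of a listed thing).
The state is a dict: "time_s": time; "q": joint angles; "qvel": joint speeds; "joint_efforts": joint torques, N m; "position": TCP position; "tool_rot": TCP orientation; "ft_force": force on the tool from outside, world axes, zero at the start; "wrist_torque": the same for the moment, N m; "grip_width": finger opening in m; "gripper_force": force on a finger pad.
Only numpy, scipy, OpenCV 4.12 (cv2) and the standard library are available. Lean on these libraries where they do the work, as an engineer would, in place of code of your own. Each camera call takes 0.05 s, during which the arm holds its last target. There are 200 camera calls.

## Task

One jaw of the chuck on the indexing head, the one with the yellow paint mark, is still slack on the bar. Turn the chuck by its rim until that jaw's screw points straight up, then take the red T-handled chuck key from its wooden block and with it turn the screw clockwise, about a quarter turn, until it comes up against its stop. Never leave a key in a chuck: put it back in its hole in the block, pushed home and let go, with the marked screw still on top.

Things in the scene. Friction and masses are not known exactly. Their poses are not given: they have to be found in the camera images.
- index_head: Green indexing head fixed to the bench; origin on the bench straight below the chuck's middle, z up. The chuck's axis is level, parallel to x, 105 mm up; its face looks to -x. A spindle of 54 mm diameter leads back to the headstock, which spans x = 64 to 235 mm, is 104 mm wide (150 mm at its foot) and 157 mm tall, 167 mm at its oil cap; its lock lever reaches y = -85 mm
- chuck_centre (a point): Middle of the chuck, 105 mm above the bench; axes as those of the indexing head, they do not turn with the chuck. The chuck: a steel disc across x, 120 mm in diameter, 40 mm thick (x = -20 to 20 mm), bare and flat on both sides from radius 46 mm to the rim. On its face four jaws, 16 mm wide, 23 mm high, lie within 46 mm of the axis and hold a 30 mm bar that stands out 54 mm
- chuck (a joint): Angle of the chuck (rad). It turns either way without end against 0.13 N m of friction and stays where it is left. 0: the marked screw points straight up. Grows clockwise as seen by someone facing the chuck's face: at +pi/2 the screw points to -y of the indexing head. Starts between 0.8 and 1.9
- jaw_screw (a joint): Angle of the marked screw (rad), growing clockwise seen from outside along its axis. Starts slack between 0.2 and 0.5; firm stop at 1.6, its jaw then on the bar (the jaw moves 2 mm a rad). About 0.1 N m of friction. Captive: it does not move in or out. The other three screws are already tight
- screw_mouth (a point): Centre of the mouth of the marked screw's square socket, at mid-thickness on the chuck's rim, 60 mm from its axis, in a dark round bush beside a yellow paint mark. z points out along the screw's axis; x and y are square to the socket's sides and turn with the screw. Socket 12.4 mm across flats, 16 mm deep
- chuck_key: Loose chuck key, 128 mm tall, 0.2 kg, upright in its block. Origin at the middle of its lower end, z up the shaft. Lower end: square, 11 mm across flats (sides square to x and y) up to z = 19 mm, tapered to 6 mm over the last 5 mm. Shaft 14 mm diameter; 32 mm flange at z = 42 to 48 mm. Red T-handle at z = 102 to 128 mm, 90 mm long along y, 16 mm thick along x
- key_hole (a point): Centre of the mouth of the key's hole in the wooden block, 56 mm above the bench: 22 mm in diameter, 50 mm deep. The key's flange rests on the block's top, its lower end 42 mm below the mouth. Block 70 x 120 mm, fixed; the hole is 22 mm off its middle towards -y; small bits stand up to 25 mm above its +y half, 34 mm or more from the hole
- try_square: Try square lying flat, wooden stock and steel blade, 179 x 110 x 18 mm; origin under its middle. Leave it alone
- blue_driver: Screwdriver with a blue handle, 132 mm long, lying; origin under its middle. Leave it alone
- oil: Blue oil bottle, 40 mm in diameter, 120 mm tall, standing; origin under its middle. Leave it alone
- tape: Yellow tape measure, 66 x 72 x 34 mm; origin under its middle. Leave it alone
Things that resemble listed ones, but are neither listed nor needed, are in the scene too. Leave any orange look-alike of the part that bears key_hole alone.

How it is judged:
By the outcome, as a careful person would: the job done as asked, in the order asked, and still so for the second after the job is handed in, with the robot touching nothing.
It also fails if it takes over 69 s, if anything falls off the work surface, if the arm or the gripper's body presses on something with over 40 N, if the wrist force passes 120 N, or if a joint passes its speed limit or range.

## Working session

There is one attempt and no reset: what is moved stays moved. The work goes in short steps, Python scripts to look and compute and a tool call to move; the robot and the scene stay as the last step left them, time stands still between calls to the robot, and variables do not carry over. Pictures are saved under pics/ and viewed, at most 10 in all, crops included, and the job is handed in when it is done.

Besides the shell and the picture viewer there is one more tool, called after "Emit:" as name(argument=value, ...) on one line, values as JSON. move_arm: Moves the arm, as the interface text tells. Its arguments: {"type":"object","properties":{"jaw":{"type":"array","items":{"type":"number"}},"dp":{"type":"array","items":{"type":"array","items":{"type":"number"}}},"turn":{"type":"array","items":{"type":"array","items":{"type":"number"}}},"force":{"type":"number"}},"required":["jaw","dp","turn"]}

```bash
ls; mkdir -p pics; cat > h.py <<'E'
import numpy as np, cv2
from rig import observe, cams, ticket
def K(n):
    c=cams.calibration(n); f=200/np.tan(np.radians(c['vertical_fov'])/2); return c,f
def T(n,st=None):
    c,f=K(n)
    if n!='wrist': return np.linalg.inv(np.array(c['view']))
    st=st or observe(); M=np.eye(4); M[:3,:3]=st['tool_rot']; M[:3,3]=st['position']
    return M@np.array(c['tool_from_camera'])
def pt(n,u,v,d,st=None):
    c,f=K(n); u=np.asarray(u,float);v=np.asarray(v,float)
    P=np.stack([(u-c['cx'])*d/f,-(v-c['cy'])*d/f,-d*np.ones_like(u),np.ones_like(u)],-1)
    return (P@T(n,st).T)[...,:3]
def proj(n,p,st=None):
    c,f=K(n); q=np.linalg.inv(T(n,st))@np.append(p,1); return c['cx']+f*q[0]/-q[2], c['cy']-f*q[1]/-q[2]
E
python3 - <<'E'
from h import *
for n in ['scene','side','wrist']:
    c,f=K(n); print(n,{k:(np.round(v,3).tolist()) if not isinstance(v,str) else v for k,v in c.items()})
im={}
for n in ['scene','side']:
    a,d=cams.get_image(n); im[n]=a; cv2.imwrite(f'pics/{n}0.png',a[:,:,::-1]); np.save(f'{n}d.npy',d)
    for q in ['index_head','chuck_centre','screw_mouth','chuck_key','key_hole','oil','tape','blue_driver','try_square']:
        r=cams.mark_of(n,q)
        for x in r[:2]:
            u,v=x['location'][0]*640,x['location'][1]*400
            dd=d[min(399,max(0,int(v))),min(639,max(0,int(u)))]
            print(n,q,round(x['p'],2),round(u),round(v),np.round(pt(n,u,v,dd),3))
s=observe();print(s['time_s'],s['position'],np.round(s['tool_rot'],3))
E
```

```text
pics
scene {'vertical_fov': 48.204, 'cx': 309.711, 'cy': 190.193, 'view': [[-0.555, -0.832, -0.004, 0.131], [0.567, -0.382, 0.73, -0.451], [-0.608, 0.403, 0.684, -1.346], [0.0, 0.0, 0.0, 1.0]]}
side {'vertical_fov': 48.51, 'cx': 314.167, 'cy': 198.537, 'view': [[-0.993, -0.114, -0.007, 0.464], [0.061, -0.581, 0.811, -0.243], [-0.097, 0.806, 0.585, -1.097], [0.0, 0.0, 0.0, 1.0]]}
wrist {'vertical_fov': 59.41, 'cx': 312.807, 'cy': 196.784, 'tool_from_camera': [[0.0, 0.965, 0.263, 0.066], [1.0, -0.0, -0.0, 0.001], [-0.0, 0.263, -0.965, -0.181], [0.0, 0.0, 0.0, 1.0]]}
scene index_head 0.87 257 232 [ 0.543  0.032 -0.001]
scene chuck_centre 0.59 364 226 [ 0.319 -0.296  0.034]
scene chuck_centre 0.56 258 214 [0.497 0.038 0.141]
scene key_hole 0.74 382 151 [ 0.616 -0.633  0.039]
scene oil 0.69 299 191 [ 0.625 -0.209  0.02 ]
scene tape 0.81 363 227 [ 0.319 -0.291  0.032]
scene try_square 0.69 247 288 [ 0.347  0.178 -0.003]
side index_head 0.61 289 288 [0.529 0.028 0.001]
side chuck_centre 0.74 287 257 [0.521 0.066 0.143]
side chuck_key 0.71 313 216 [ 0.493 -0.203  0.055]
side oil 0.97 265 219 [ 0.635 -0.199  0.036]
side oil 0.37 313 218 [ 0.494 -0.196  0.054]
side tape 0.94 369 215 [ 0.332 -0.274  0.018]
side blue_driver 0.64 350 262 [ 0.378 -0.087 -0.001]
side try_square 0.76 361 348 [ 0.341  0.183 -0.001]
1.0 [ 0.1801847  -0.51963022  0.19371784] [[ 0.945  0.328 -0.   ]
 [ 0.328 -0.945  0.   ]
 [ 0.    -0.    -1.   ]]
```

```bash
python3 - <<'E'
import cv2,numpy as np
a=cv2.imread('pics/scene0.png');b=cv2.imread('pics/side0.png')
cv2.imwrite('pics/a1.png',cv2.resize(a[60:340,140:500],(771,600),interpolation=cv2.INTER_CUBIC))
cv2.imwrite('pics/b1.png',cv2.resize(b[100:400,150:550],(800,600),interpolation=cv2.INTER_CUBIC))
E
```

```text
(no output)
```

View pics/a1.png

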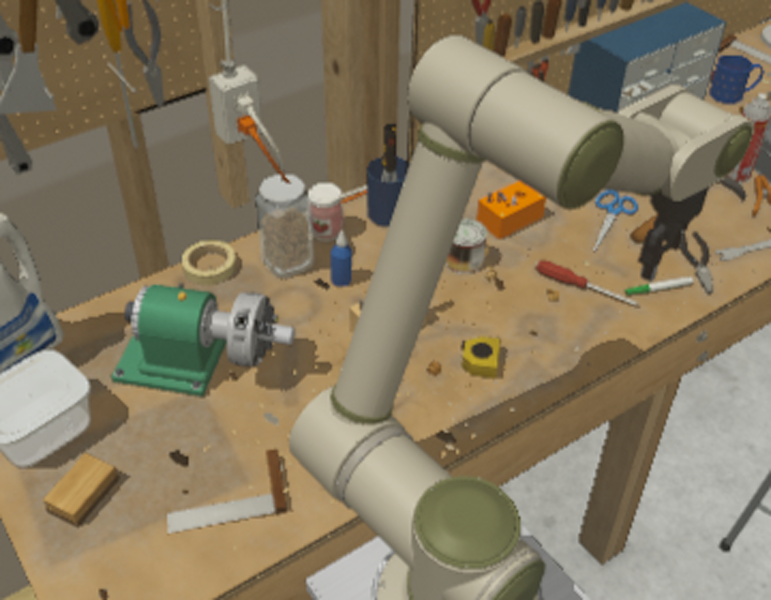

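View pics/b1.png

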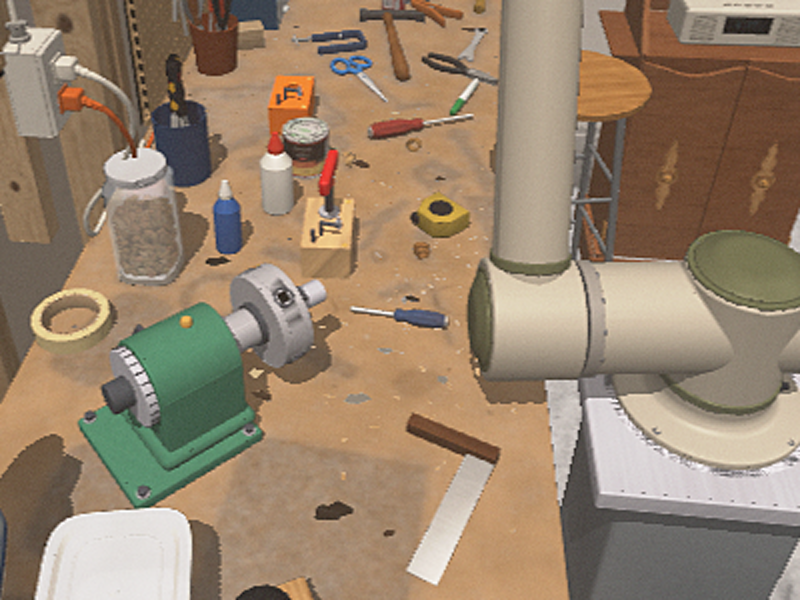

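The side crop shows two block candidates. The plain wooden block with the red T-handle key is at crop (327,230), full (313,215). The orange block is at crop (292,100), full (296,150), and also appears in the scene crop at (511,208). The wooden one fits the description; the orange one is the look-alike to leave alone. The head and chuck are at crop (270,315), and the marked screw is on the hidden far side. Next I'll fit the poses from depth.

```bash
cat > fit.py <<'E'
from h import *
from scipy.optimize import least_squares
def cyl(P,x0,x1,r):
    a=np.hypot(P[:,1],P[:,2]-.105)-r; b=np.maximum(x0-P[:,0],P[:,0]-x1)
    return np.minimum(np.maximum(a,b),0)+np.hypot(np.maximum(a,0),np.maximum(b,0))
def box(P,lo,hi):
    q=np.maximum(np.array(lo)-P,P-np.array(hi)); return np.minimum(q.max(1),0)+np.linalg.norm(np.maximum(q,0),axis=1)
def sd(p,W,n=None):
    c,s=np.cos(p[2]),np.sin(p[2]); D=W-np.array([p[0],p[1],0]); P=np.stack([c*D[:,0]+s*D[:,1],-s*D[:,0]+c*D[:,1],D[:,2]],1)
    return np.minimum.reduce([cyl(P,-.02,.02,.06),cyl(P,-.074,0,.015),cyl(P,0,.07,.027),cyl(P,-.035,0,.03),box(P,[.064,-.052,0],[.235,.052,.157])])
def pts(n,d):
    v,u=np.nonzero(d>0); P=pt(n,u,v,d[v,u]); return P,u,v
E
python3 - <<'E'
from fit import *
W=[]
for n in ['side','scene']:
    P,u,v=pts(n,np.load(f'{n}d.npy')); 
    m=(np.abs(P[:,0]-.52)<.25)&(np.abs(P[:,1]-.06)<.2)&(P[:,2]>.05)&(P[:,2]<.19); 
    Q=P[m]; print(n,len(Q))
    best=None
    for y in np.radians([0,20,40,60,80]):
        r=least_squares(sd,[.5,.03,y],args=(Q,),loss='soft_l1',f_scale=.003)
        if best is None or r.cost<best.cost: best=r
    print(n,best.x,np.degrees(best.x[2]),best.cost,np.median(np.abs(sd(best.x,Q))))
    W.append(Q)
Q=np.vstack(W); r=least_squares(sd,best.x,args=(Q,),loss='soft_l1',f_scale=.003); print(r.x,np.degrees(r.x[2]))
# key and block
a=cv2.imread('pics/side0.png'); d=np.load('sided.npy'); P,u,v=pts('side',d); c=a[v,u].astype(int)
m=(u>285)&(u<345)&(v>160)&(v<245)
red=m&(c[:,2]>130)&(c[:,1]<70)&(c[:,0]<80)&(P[:,2]>.09)&(P[:,2]<.17)
R=P[red]; print('red',len(R),R.min(0),R.max(0),np.median(R,0)); q=R[:,:2]-R[:,:2].mean(0); w=np.linalg.svd(q,full_matrices=False)[2][0]; print('dir',w,np.degrees(np.arctan2(w[1],w[0])), np.percentile(q@w,[2,98]))
t=m&(np.abs(P[:,2]-.056)<.004); B=P[t][:,:2].astype(np.float32); print('top',len(B),cv2.minAreaRect(B))
E
```

```text
side 6897
side [ 0.69195957 -0.06420058  2.1777519 ] 124.77599273784897 0.8699316660388687 0.020758714039249053
scene 2483
scene [ 0.68717298 -0.07477095  2.20732691] 126.47051586964082 0.1931440435007018 0.023600208935490308
[ 0.69107223 -0.06580533  2.18137406] 124.98352741825445
red 144 [ 0.48635085 -0.32926269  0.11049162] [ 0.58957482 -0.20007539  0.14581578] [ 0.49682468 -0.24881045  0.14006026]
dir [-0.64780088  0.7618097 ] 130.3760018075024 [-0.09737113  0.05623239]
top 555 ((0.5275289416313171, -0.2997889816761017), (0.11265861988067627, 0.295627236366272), 19.004396438598633)
```

```bash
python3 - <<'E'
from fit import *
W=[]
for n,(u0,u1,v0,v1) in {'side':(190,316,228,350),'scene':(190,282,190,245)}.items():
    P,u,v=pts(n,np.load(f'{n}d.npy')); 
    m=(u>u0)&(u<u1)&(v>v0)&(v<v1)&(P[:,2]>.05)&(P[:,2]<.19)&(P[:,1]>-.1)&(P[:,0]<.8)
    Q=P[m]; print(n,len(Q),Q.min(0),Q.max(0))
    best=None
    for y in np.radians([-20,0,20,40,60,80]):
        r=least_squares(sd,[.5,.03,y],args=(Q,),loss='soft_l1',f_scale=.003)
        if best is None or r.cost<best.cost: best=r
    print(n,best.x,np.degrees(best.x[2]),best.cost,np.median(np.abs(sd(best.x,Q))))
    W.append(Q)
Q=np.vstack(W); r=least_squares(sd,best.x,args=(Q,),loss='soft_l1',f_scale=.003); print(r.x,np.degrees(r.x[2]))
a=cv2.imread('pics/side0.png'); d=np.load('sided.npy'); P,u,v=pts('side',d); c=a[v,u].astype(int)
m=(u>295)&(u<330)&(v>170)&(v<240)&(np.abs(P[:,0]-.5)<.08)&(np.abs(P[:,1]+.22)<.08)
red=m&(c[:,2]>130)&(c[:,1]<70)&(c[:,0]<80)&(P[:,2]>.09)&(P[:,2]<.17)
R=P[red]; print('red',len(R),R.min(0),R.max(0),np.median(R,0)); q=R[:,:2]-R[:,:2].mean(0); w=np.linalg.svd(q,full_matrices=False)[2][0]; print('mean',R.mean(0),np.degrees(np.arctan2(w[1],w[0])), np.percentile(q@w,[2,98]))
t=m&(np.abs(P[:,2]-.056)<.006); B=P[t][:,:2].astype(np.float32); print('top',len(B),cv2.minAreaRect(B))
E
```

```text
side 5158 [ 0.47102552 -0.02565436  0.05008339] [0.69921616 0.19106935 0.16870914]
side [0.53242836 0.02626998 0.74540887] 42.70878230088831 0.05866457117354768 0.0027975441639409484
scene 2104 [ 0.47204389 -0.03208423  0.05001718] [0.68669084 0.19472673 0.16760167]
scene [0.53656103 0.03086747 0.75602135] 43.3168327600941 0.017474895947002002 0.003160588833832346
[0.53328045 0.02725049 0.74798761] 42.85653326182328
red 108 [ 0.48635085 -0.2840009   0.12018041] [ 0.50392917 -0.20007539  0.14581578] [ 0.49399081 -0.23315442  0.14112084]
mean [ 0.49462323 -0.23544292  0.13923637] 87.08915529530117 [-0.04785394  0.03382978]
top 538 ((0.49346083402633667, -0.22551071643829346), (0.06975512951612473, 0.12464135140180588), 3.1321678161621094)
```

```bash
cat > plan.py <<'E'
from h import *
from scipy.spatial.transform import Rotation as Rn
C=np.array([.534,.028,.105]); YAW=np.radians(43)
def frame(yaw=None):
    y=YAW if yaw is None else yaw
    return np.array([np.cos(y),np.sin(y),0]),np.array([-np.sin(y),np.cos(y),0]),np.array([0,0,1.])
def pose(th,r,ax=0.,C=C,yaw=None):
    """tool pointing at chuck axis; th>0 : tool stands on the -hy side (deg from vertical), TCP at radius r"""
    hx,hy,Z=frame(yaw); t=np.radians(th); out=-np.sin(t)*hy+np.cos(t)*Z; z=-out; y=hx; x=np.cross(y,z)
    return C+ax*hx+r*out, np.stack([x,y,z],1)
def rows(p0,R0,p1,R1,N):
    w=Rn.from_matrix(R0.T@R1).as_rotvec()/N; E=Rn.from_rotvec(w).as_matrix()
    Rs=[R0@np.linalg.matrix_power(E,i) for i in range(N)]
    dp=np.linalg.solve(sum(Rs),p1-p0); path=p0+np.cumsum([R@dp for R in Rs],0)
    print('N',N,'dp cm',np.round(dp*100,3).tolist(),'turn',np.round(w,4).tolist(),'step mm',round(np.linalg.norm(dp)*1000,1),'deg',round(np.degrees(np.linalg.norm(w)),2))
    return path
def now():
    s=observe(); return np.array(s['position']),np.array(s['tool_rot']),s
def go(p1,R1,N):
    p0,R0,s=now(); path=rows(p0,R0,p1,R1,N); return path
E
python3 - <<'E'
from plan import *
p,R=pose(50,.15); print(p,R)
for N in (22,24):
    path=go(p,R,N); 
print(np.round(path[::4],3))
E
```

```text
[ 0.61236616 -0.05603742  0.20141814] [[-0.4383801   0.7313537  -0.52244105]
 [ 0.4701051   0.68199836  0.56024944]
 [ 0.76604444  0.         -0.64278761]]
N 22 dp cm [2.968, 1.454, 1.012] turn [0.039, 0.0254, -0.0837] step mm 34.6 deg 5.49
N 24 dp cm [2.715, 1.344, 0.929] turn [0.0358, 0.0233, -0.0767] step mm 31.7 deg 5.03
[[ 0.21  -0.523  0.184]
 [ 0.331 -0.512  0.151]
 [ 0.443 -0.459  0.127]
 [ 0.535 -0.372  0.119]
 [ 0.595 -0.262  0.131]
 [ 0.619 -0.143  0.164]]
```

```bash
python3 - <<'E'
from plan import *
p0,R0,s=now()
a=np.radians(84); Rm=np.stack([[np.cos(a),np.sin(a),0],[np.sin(a),-np.cos(a),0],[0,0,-1]],1); pm=np.array([.42,-.36,.40])
print(np.round(rows(p0,R0,pm,Rm,12)[::3],3))
p,R=pose(50,.15); print(np.round(rows(pm,Rm,p,R,12)[::3],3))
E
```

```text
N 12 dp cm [2.444, 0.664, -1.719] turn [-0.0, -0.0, -0.0944] step mm 30.6 deg 5.41
[[ 0.205 -0.518  0.211]
 [ 0.279 -0.499  0.262]
 [ 0.344 -0.46   0.314]
 [ 0.395 -0.404  0.366]]
N 12 dp cm [1.333, 2.523, 2.245] turn [0.031, 0.0681, -0.0666] step mm 36.3 deg 5.74
[[ 0.446 -0.349  0.378]
 [ 0.517 -0.298  0.313]
 [ 0.57  -0.222  0.257]
 [ 0.603 -0.126  0.217]]
```

Emit:
move_arm(jaw=[8.5, 8.5, 8.5, 8.5, 8.5, 8.5, 8.5, 8.5, 8.5, 8.5, 8.5, 8.5], dp=[[2.44, 0.66, -1.72], [2.44, 0.66, -1.72], [2.44, 0.66, -1.72], [2.44, 0.66, -1.72], [2.44, 0.66, -1.72], [2.44, 0.66, -1.72], [2.44, 0.66, -1.72], [2.44, 0.66, -1.72], [2.44, 0.66, -1.72], [2.44, 0.66, -1.72], [2.44, 0.66, -1.72], [2.44, 0.66, -1.72]], turn=[[0, 0, -0.094], [0, 0, -0.094], [0, 0, -0.094], [0, 0, -0.094], [0, 0, -0.094], [0, 0, -0.094], [0, 0, -0.094], [0, 0, -0.094], [0, 0, -0.094], [0, 0, -0.094], [0, 0, -0.094], [0, 0, -0.094]])

```text
time_s: 2.0
position: [0.4204, -0.3594, 0.4007]
tool_rot: [[0.104, 0.995, -0.0], [0.995, -0.104, 0.0], [0.0, -0.0, -1.0]]
ft_force: [0.4, 0.2, 0.4]
grip_width: 0.0851
gripper_force: 0.0
```

Emit:
move_arm(jaw=[8.5, 8.5, 8.5, 8.5, 8.5, 8.5, 8.5, 8.5, 8.5, 8.5, 8.5, 8.5], dp=[[1.33, 2.52, 2.25], [1.33, 2.52, 2.25], [1.33, 2.52, 2.25], [1.33, 2.52, 2.25], [1.33, 2.52, 2.25], [1.33, 2.52, 2.25], [1.33, 2.52, 2.25], [1.33, 2.52, 2.25], [1.33, 2.52, 2.25], [1.33, 2.52, 2.25], [1.33, 2.52, 2.25], [1.33, 2.52, 2.25]], turn=[[0.031, 0.068, -0.067], [0.031, 0.068, -0.067], [0.031, 0.068, -0.067], [0.031, 0.068, -0.067], [0.031, 0.068, -0.067], [0.031, 0.068, -0.067], [0.031, 0.068, -0.067], [0.031, 0.068, -0.067], [0.031, 0.068, -0.067], [0.031, 0.068, -0.067], [0.031, 0.068, -0.067], [0.031, 0.068, -0.067]])

```text
time_s: 3.0
position: [0.6126, -0.0561, 0.1995]
tool_rot: [[-0.44, 0.73, -0.524], [0.466, 0.684, 0.561], [0.768, 0.003, -0.641]]
ft_force: [0.6, -0.2, 1.1]
grip_width: 0.0849
gripper_force: 0.0
```

```bash
python3 - <<'E'
from plan import *
from fit import sd
p,R,s=now(); print(np.round(s['q'],1))
a,d=cams.get_image('wrist'); cv2.imwrite('pics/w1.png',a[:,:,::-1]); np.save('w1d.npy',d)
for q in ['screw_mouth','chuck_centre']:
    for x in cams.mark_of('wrist',q): 
        u,v=x['location'][0]*640,x['location'][1]*400; dd=d[int(v),int(u)]; print(q,x['p'],u,v,dd,pt('wrist',u,v,dd,s))
print(proj('wrist',C,s),proj('wrist',pose(50,.06)[0],s),proj('wrist',pose(90,.06)[0],s))
E
```

```text
[-24.6  53.2  30.5  27.7 140.9 -53.3]
screw_mouth 0.56 316.8 196.6 0.29540673 [ 0.56468563 -0.00082591  0.12489789]
(np.float64(313.49994519010147), np.float64(172.5401739288988)) (np.float64(313.5725756135611), np.float64(187.16748462436072)) (np.float64(313.374844956048), np.float64(226.98824315326073))
```

View pics/w1.png

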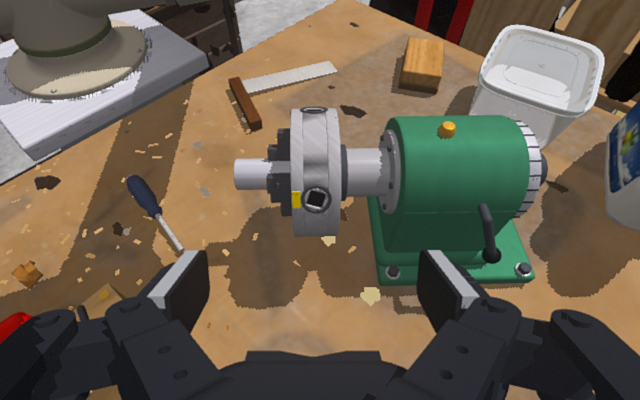

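The wrist picture shows the marked screw, with yellow paint at (296,199) and the socket at (316,199). The unmarked top screw is at (314,111), and the headstock sits to the right. I'll refine the head pose from this depth and get the screw's angle.

```bash
python3 - <<'E'
from plan import *
from fit import *
p,R,s=now(); d=np.load('w1d.npy'); v,u=np.nonzero(d>0); P=pt('wrist',u,v,d[v,u],s)
m=(u>232)&(u<535)&(v>100)&(v<240)&(P[:,2]>.05)&(P[:,2]<.175)&(np.hypot(P[:,0]-.6,P[:,1]-.1)<.2)
m&=~((np.hypot(u-316,v-199)<17)|(np.hypot(u-314,v-108)<14)|(u>475)&(v>190))
Q=P[m]
f4=lambda x,Q: sd(x[:3],Q-np.array([0,0,x[3]]))
r=least_squares(f4,[.534,.028,.75,0],args=(Q,),loss='soft_l1',f_scale=.002); print(r.x,np.degrees(r.x[2]),len(Q),np.median(np.abs(r.fun)))
mc=m&(u>290)&(u<345); r2=least_squares(lambda x:f4([x[0],x[1],r.x[2],x[2]],P[mc]),[.534,.028,0],loss='soft_l1',f_scale=.002); print('chuck only',r2.x,np.median(np.abs(r2.fun)))
C2=np.array([r.x[0],r.x[1],.105+r.x[3]])
for th in range(40,80,4): print(th,np.round(proj('wrist',pose(th,.06,C=C2,yaw=r.x[2])[0],s),1),end=' ')
for th in range(-40,-10,5): print(th,np.round(proj('wrist',pose(th,.06,C=C2,yaw=r.x[2])[0],s),1),end=' ')
a=cv2.imread('pics/w1.png'); cv2.imwrite('pics/w1c.png',cv2.resize(a[165:235,275:360],(680,560),interpolation=cv2.INTER_CUBIC))
E
```

```text
[ 0.53735735  0.02916567  0.84625405 -0.00229255] 48.48678572456247 25829 0.002417676375523793
chuck only [5.33609032e-01 2.71241227e-02 2.08231086e-04] 0.0005237898113586367
40 [321.6 177.4] 44 [322.  182.7] 48 [322.3 187.9] 52 [322.6 193. ] 56 [322.8 198. ] 60 [323.  202.8] 64 [323.1 207.3] 68 [323.3 211.6] 72 [323.3 215.7] 76 [323.4 219.4] -40 [312.7 111. ] -35 [313.1 111.4] -30 [313.6 112.3] -25 [314.1 113.8] -20 [314.6 115.9] -15 [315.2 118.5]
```

View pics/w1c.png

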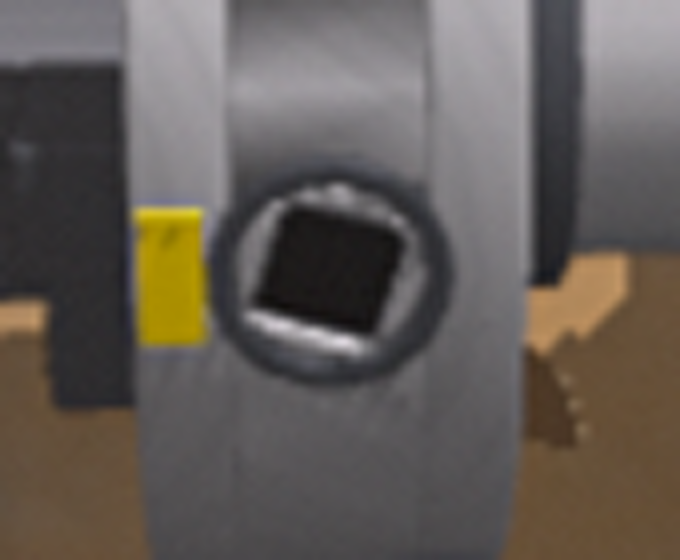

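The socket is at crop (330,270), full (316,199), turned about 15° clockwise. That is consistent with 0.2–0.5 rad. Next I'll refine yaw from the chuck, bar and spindle only.

```bash
python3 - <<'E'
from plan import *
from fit import *
def sd2(p,W):
    c,s_=np.cos(p[2]),np.sin(p[2]); D=W-np.array([p[0],p[1],p[3]]); P=np.stack([c*D[:,0]+s_*D[:,1],-s_*D[:,0]+c*D[:,1],D[:,2]],1)
    return np.minimum.reduce([cyl(P,-.02,.02,.06),cyl(P,-.074,0,.015),cyl(P,0,.07,.027)])
p,R,s=now(); d=np.load('w1d.npy'); v,u=np.nonzero(d>0); P=pt('wrist',u,v,d[v,u],s)
m=(((u>235)&(u<268)&(v>158)&(v<188))|((u>291)&(u<342)&(v>108)&(v<236))|((u>347)&(u<385)&(v>150)&(v<194)))
m&=~((np.hypot(u-316,v-199)<17)|(np.hypot(u-314,v-108)<14))&(P[:,2]>.04)
Q=P[m]; r=least_squares(sd2,[.534,.028,.75,0],args=(Q,),loss='soft_l1',f_scale=.001); x=r.x
print(x,np.degrees(x[2]),len(Q),np.median(np.abs(r.fun)))
C2=np.array([x[0],x[1],.105+x[3]])
for th in range(52,72,4): print(th,np.round(proj('wrist',pose(th,.06,C=C2,yaw=x[2])[0],s),1),end=' ')
for th in range(-40,-15,5): print(th,np.round(proj('wrist',pose(th,.06,C=C2,yaw=x[2])[0],s),1),end=' ')
E
```

```text
[ 5.33302629e-01  2.79253305e-02  8.33079682e-01 -1.46267765e-05] 47.731949773493 7432 0.0008027033591609962
52 [317.  189.5] 56 [317.2 194.5] 60 [317.4 199.3] 64 [317.6 203.9] 68 [317.7 208.3] -40 [309.1 107.7] -35 [309.4 108. ] -30 [309.7 108.9] -25 [310.1 110.3] -20 [310.5 112.3]
```

```bash
python3 - <<'E'
from plan import *
s=observe(); p,R,_=now()
a=cv2.imread('pics/w1.png')
C2=np.array([.5335,.0275,.105])
for y in (42,43,44,45,46,48):
    hx,hy,Z=frame(np.radians(y)); 
    f=[np.round(proj('wrist',C2+X*hx-.075*hy+(z-.105)*Z,s),1) for z in (.0,.015) for X in (.064,.235)]
    tl=[np.round(proj('wrist',C2+X*hx+.157*0+(.157-.105)*Z,s),1) for X in (.064,.235)]
    sc=[np.round(proj('wrist',pose(t,.06,C=C2,yaw=np.radians(y))[0],s),1) for t in (60,-30)]
    print(y,*f,'top',*tl,'sc',*sc)
g=a.astype(int); grn=((g[:,:,1]>g[:,:,2]+25)&(g[:,:,1]>g[:,:,0]))
for c in (382,410,440,460,475,510,525): 
    r=np.nonzero(grn[:,c])[0]; print(c,r.min(),r.max(),end='; ')
E
```

```text
42 [370.3 289.5] [530.5 292.9] [372.3 284.4] [537.9 287.8] top [389.2 134.7] [597.2 137.9] sc [310.7 199.9] [312.9 109.2]
43 [371.5 288.5] [530.5 289.1] [373.4 283.4] [537.8 284. ] top [389.1 133.7] [594.9 134.3] sc [311.9 199.9] [312.3 109.1]
44 [372.6 287.5] [530.3 285.5] [374.6 282.3] [537.6 280.2] top [388.9 132.8] [592.7 130.8] sc [313.  199.9] [311.8 109.1]
45 [373.7 286.5] [530.1 281.8] [375.7 281.3] [537.3 276.5] top [388.7 131.8] [590.3 127.3] sc [314.1 199.9] [311.2 109.2]
46 [374.7 285.4] [529.8 278.2] [376.8 280.2] [537.  272.8] top [388.5 130.9] [588.  123.9] sc [315.3 199.9] [310.6 109.2]
48 [376.8 283.3] [529. 271.] [378.9 278. ] [536.  265.4] top [388. 129.] [583.1 117.3] sc [317.5 199.7] [309.4 109.2]
382 213 281; 410 117 283; 440 116 248; 460 115 265; 475 115 279; 510 118 281; 525 140 281;
```

```bash
sed -i 's/^C=.*/C=np.array([.535,.029,.105]); YAW=np.radians(43.6)/' plan.py; python3 - <<'E'
from plan import *
go(*pose(30,.12),6); rows(*pose(30,.12),*pose(30,.043),4); rows(*pose(30,.043),*pose(-30,.043),16)
E
```

```text
N 6 dp cm [0.791, 0.024, 0.478] turn [0.0008, -0.0585, -0.0008] step mm 9.2 deg 3.35
N 4 dp cm [0.0, -0.0, 1.925] turn [0.0, 0.0, 0.0] step mm 19.2 deg 0.0
N 16 dp cm [0.281, 0.0, 0.009] turn [0.0, -0.0654, 0.0] step mm 2.8 deg 3.75
```

Emit:
move_arm(jaw=[6, 6, 6, 6, 6, 6, 6, 6, 6, 6, 6], dp=[[0.79, 0.02, 0.48], [0.79, 0.02, 0.48], [0.79, 0.02, 0.48], [0.79, 0.02, 0.48], [0.79, 0.02, 0.48], [0.79, 0.02, 0.48], [0, 0, 1.6], [0, 0, 1.6], [0, 0, 1.6], [0, 0, 1.6], [0, 0, 1.3]], turn=[[0, -0.0585, 0], [0, -0.0585, 0], [0, -0.0585, 0], [0, -0.0585, 0], [0, -0.0585, 0], [0, -0.0585, 0], [0, 0, 0], [0, 0, 0], [0, 0, 0], [0, 0, 0], [0, 0, 0]])

```text
time_s: 4.07
position: [0.5498, 0.0104, 0.1438]
tool_rot: [[-0.592, 0.733, -0.336], [0.636, 0.681, 0.364], [0.495, 0.002, -0.869]]
ft_force: [1.2, -1.2, -1.8]
grip_width: 0.0598
gripper_force: 0.0
```

```bash
python3 - <<'E'
from plan import *
p,R,s=now(); print(p-pose(30,.043)[0], s['ft_force'],s['grip_width'])
a,d=cams.get_image('wrist'); cv2.imwrite('pics/w2.png',a[:,:,::-1])
E
```

```text
[-1.01762388e-05 -3.02437121e-03  1.60384728e-03] [ 1.2081131  -1.23570243 -1.82480408] 0.05983342846075199
```

View pics/w2.png

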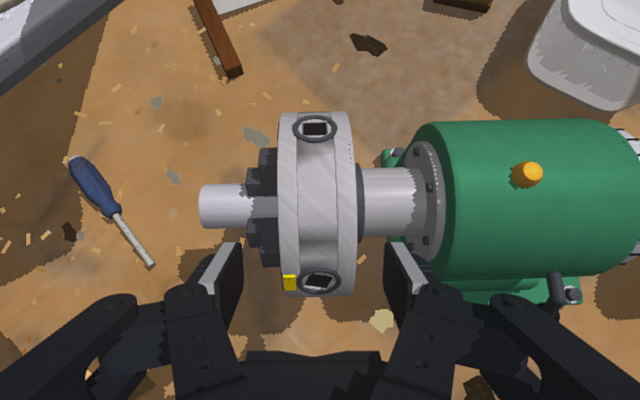

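The fingers straddle the rim. The chuck spans columns 277–357 and the finger faces are at about 240 and 387, so the tool needs about +2 mm along y. I'll shift by that and close.

Emit:
move_arm(jaw=[6, 3.7, 3.7, 3.7, 3.7, 3.7], dp=[[0, 0.21, 0.25], [0, 0, 0], [0, 0, 0], [0, 0, 0], [0, 0, 0], [0, 0, 0]], turn=[[0, 0, 0], [0, 0, 0], [0, 0, 0], [0, 0, 0], [0, 0, 0], [0, 0, 0]], force=30)

```text
time_s: 4.62
position: [0.5511, 0.0134, 0.142]
tool_rot: [[-0.593, 0.731, -0.337], [0.634, 0.682, 0.364], [0.496, 0.002, -0.868]]
ft_force: [-0.2, -0.8, -0.3]
grip_width: 0.0372
gripper_force: 0.0
```

```bash
python3 - <<'E'
from plan import *
p,R,s=now(); print(s['ft_force'],s['wrist_torque'],s['grip_width'],s['gripper_force']); D=p-C; hx,hy,Z=frame(); print('head frame mm',D@hx*1e3,D@hy*1e3,D[2]*1e3, np.degrees(np.arctan2(-D@hy,D[2])), 'tool tilt',np.degrees(np.arctan2(R[:,2]@hy,-R[2,2])))
th=np.degrees(np.arctan2(R[:,2]@hy,-R[2,2])); 
go(*pose(th-60,np.hypot(D@hy,D[2]),D@hx),16)
E
```

```text
[-0.17569963 -0.82380924 -0.3050115 ] [-0.1342815  -0.14869767  0.08019826] 0.03721469666952836 0.0
head frame mm 0.9231023179144475 -22.386775901381167 36.95224757450836 31.20873363606322 tool tilt 29.743648724038096
N 16 dp cm [0.289, -0.001, 0.006] turn [0.0001, -0.0655, -0.0007] step mm 2.9 deg 3.75
```

```bash
python3 - <<'E'
from plan import *
a,d=cams.get_image('wrist'); cv2.imwrite('pics/w3.png',a[:,:,::-1])
s=observe(); print(s['gripper_force'],s['grip_width'])
E
```

```text
0.0 0.03735906001760219
```

View pics/w3.png

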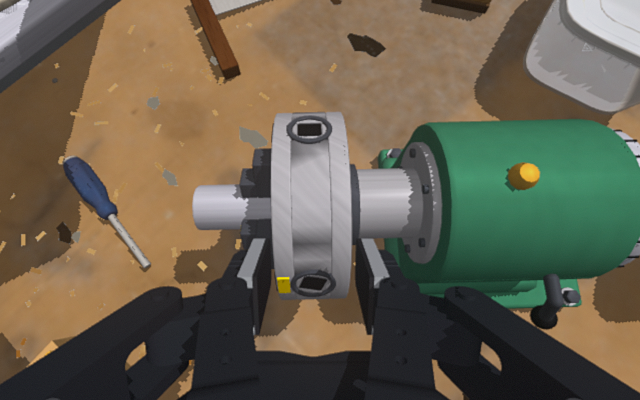

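The pads stand about 5 px clear of each face (267/272 on the left, 352/356 on the right), so they are centred but not yet touching. I'll close further.

Emit:
move_arm(jaw=[2.5, 2.5, 2.5, 2.5], dp=[[0, 0, 0], [0, 0, 0], [0, 0, 0], [0, 0, 0]], turn=[[0, 0, 0], [0, 0, 0], [0, 0, 0], [0, 0, 0]], force=30)

```text
time_s: 5.0
position: [0.5509, 0.0137, 0.1417]
tool_rot: [[-0.593, 0.731, -0.338], [0.634, 0.682, 0.364], [0.497, 0.002, -0.868]]
ft_force: [-0.1, 0.2, 0.1]
grip_width: 0.0249
gripper_force: 0.0
```

```bash
python3 - <<'E'
from plan import *
p,R,s=now()
a,d=cams.get_image('wrist'); cv2.imwrite('pics/w4.png',a[:,:,::-1])
print('tcp px',proj('wrist',p,s),'rim px',proj('wrist',pose(30,.06)[0],s),'screw60',proj('wrist',pose(60,.06)[0],s))
hx,hy,Z=frame()
for v in (150,180,200,220,240,255,270,285):
    o=[]
    for u in (255,275,285,300,313,330,345,355,370):
        P=(pt('wrist',u,v,d[v,u],s)); Tl=R.T@(P-p)*1e3; o.append(tuple(np.round(Tl).astype(int).tolist()))
    print(v,o)
cv2.imwrite('pics/w4c.png',cv2.resize(a[100:330,180:460,::-1],(730,600)))
E
```

```text
tcp px (np.float64(314.00352519603325), np.float64(227.06757191001705)) rim px (np.float64(312.4449492803867), np.float64(237.66963281839625)) screw60 (np.float64(312.8283583875424), np.float64(283.3657353982289))
150 [(39, -35, 25), (42, -20, 0), (42, -15, -1), (43, -7, -2), (43, -1, -2), (43, 8, -2), (42, 16, -1), (19, 42, 174), (19, 57, 173)]
180 [(22, -35, 19), (29, -20, -10), (29, -14, -11), (29, -7, -12), (29, -1, -11), (29, 8, -10), (29, 15, -11), (21, 25, 24), (20, 34, 29)]
200 [(8, -36, 28), (20, -19, -16), (20, -14, -16), (20, -7, -16), (20, -1, -16), (20, 8, -15), (20, 15, -17), (11, 24, 17), (10, 34, 20)]
220 [(-3, -36, 20), (10, -19, -19), (10, -14, -17), (10, -7, -17), (10, -1, -18), (10, 8, -18), (10, 15, -17), (-1, 24, 15), (-2, 34, 19)]
240 [(-11, -34, 7), (11, -16, -46), (0, -15, -18), (0, -7, -19), (0, -1, -18), (1, 8, -20), (12, 13, -47), (11, 17, -46), (-60, 54, 129)]
255 [(7, -24, -52), (11, -15, -60), (-8, -15, -18), (-9, -7, -17), (-8, -1, -18), (-9, 8, -18), (9, 12, -56), (11, 15, -60), (7, 22, -52)]
270 [(8, -22, -66), (11, -13, -73), (-18, -15, -16), (-18, -7, -16), (-18, -1, -16), (-18, 8, -16), (4, 12, -59), (11, 14, -72), (7, 20, -65)]
285 [(12, -18, -84), (7, -13, -76), (-29, -16, -11), (-31, -8, -7), (-33, -1, -5), (-29, 9, -11), (-2, 12, -59), (8, 13, -77), (12, 17, -85)]
```

View pics/w4c.png

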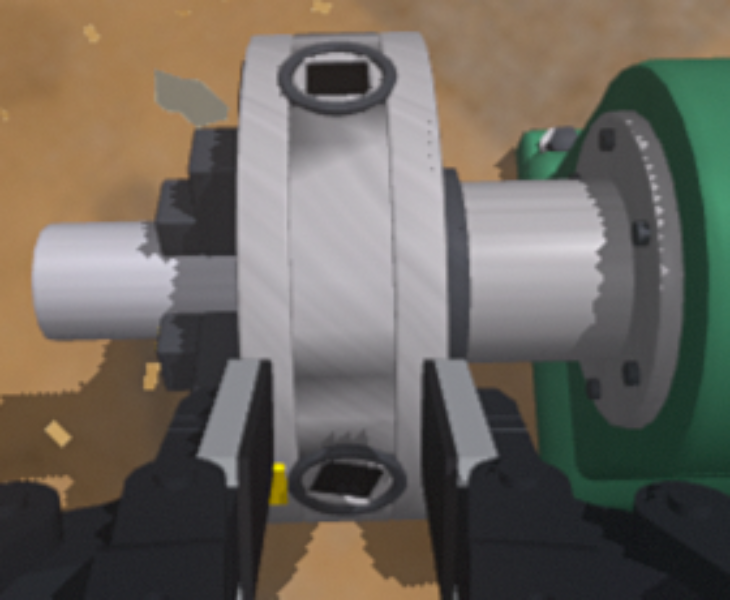

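Fingertip points measure z ≈ −46 mm in the tool frame while the rim is at −18 mm. So the pads closed short of the rim: the physical finger ends lie about 44 mm behind the reported TCP. Before advancing I'll check the finger and body geometry in depth.

```bash
python3 - <<'E'
from plan import *
p,R,s=now(); _,d=cams.get_image('wrist')
def tool(d,v,u,s): 
    return ((pt('wrist',u,v,d[v,u],s)-p)@R*1e3)
v,u=np.nonzero(d>0)
for nm,dd in (('now',d),('w1',np.load('w1d.npy'))):
    c,f=K('wrist'); v,u=np.nonzero(dd>0); x=dd[v,u]; Pc=np.stack([(u-c['cx'])*x/f,-(v-c['cy'])*x/f,-x,np.ones_like(x)],1)
    Q=(Pc@np.array(c['tool_from_camera']).T)[:,:3]*1e3
    g=(Q[:,2]<-25)&(np.abs(Q[:,1])<70)&(v>225)
    print(nm,'closest tips',np.round(np.percentile(Q[g][:,2],[99.9,99,95,50,5,0])), )
    for lo in range(-120,-20,10):
        k=g&(Q[:,2]>lo)&(Q[:,2]<=lo+10); 
        if k.sum()>5: print(lo,k.sum(),'x',np.round(np.percentile(Q[k][:,0],[2,98])),'|y|',np.round(np.percentile(np.abs(Q[k][:,1]),[2,98])))
E
```

```text
now closest tips [ -42.  -50.  -70. -112. -129. -136.]
-120 13613 x [-1. 18.] |y| [ 2. 57.]
-110 7103 x [-10.  18.] |y| [12. 53.]
-100 9580 x [-10.  13.] |y| [15. 47.]
-90 2843 x [-5. 14.] |y| [13. 43.]
-80 1491 x [-10.  12.] |y| [12. 23.]
-70 1088 x [-9. 12.] |y| [12. 26.]
-60 914 x [-9. 12.] |y| [12. 26.]
-50 531 x [-10.  12.] |y| [12. 25.]
-40 20 x [-3.  4.] |y| [12. 13.]
w1 closest tips [ -53.  -57.  -69. -113. -130. -136.]
-120 11470 x [ 6. 18.] |y| [ 1. 69.]
-110 13441 x [-8. 14.] |y| [41. 69.]
-100 2612 x [ 7. 14.] |y| [42. 68.]
-90 2093 x [-2. 12.] |y| [42. 54.]
-80 2175 x [-10.  12.] |y| [41. 56.]
-70 1717 x [-10.  12.] |y| [41. 56.]
-60 855 x [-10.  12.] |y| [41. 53.]
```

All the gripper geometry sits about 42 mm behind the reported tool point: tips at −43 mm at 25 mm opening, −54 mm fully open. From here I treat the true fingertip as TCP − 42 mm. Open, advance 40 mm, close.

Emit:
move_arm(jaw=[6, 6, 6, 6, 6, 6, 6, 2.5, 2.5, 2.5, 2.5, 2.5], dp=[[0, 0, 0], [0, 0, 0], [0, 0, 0], [0, 0, 1.0], [0, 0, 1.0], [0, 0, 1.0], [0, 0, 1.0], [0, 0, 0], [0, 0, 0], [0, 0, 0], [0, 0, 0], [0, 0, 0]], turn=[[0, 0, 0], [0, 0, 0], [0, 0, 0], [0, 0, 0], [0, 0, 0], [0, 0, 0], [0, 0, 0], [0, 0, 0], [0, 0, 0], [0, 0, 0], [0, 0, 0], [0, 0, 0]], force=30)

```text
time_s: 6.1
position: [0.5367, 0.0279, 0.107]
tool_rot: [[-0.592, 0.731, -0.34], [0.634, 0.683, 0.364], [0.498, 0.0, -0.867]]
ft_force: [-4.7, -0.9, -4.4]
grip_width: 0.039
gripper_force: 33.6
```

```bash
python3 - <<'E'
from plan import *
p,R,s=now(); print(s['ft_force'],s['wrist_torque'],s['grip_width'],s['gripper_force']); D=p-C; hx,hy,Z=frame(); print('head frame mm',D@hx*1e3,D@hy*1e3,D[2]*1e3)
th=np.degrees(np.arctan2(R[:,2]@hy,-R[2,2])); print(th)
# rotate about chuck axis by -60: rigid
A=Rn.from_rotvec(hx*np.radians(-60)).as_matrix(); rows(p,R,C+A@D,A@R,16); print((A@R)[:,2]@hy)
E
```

```text
[-4.68917096 -0.94026685 -4.36967513] [-0.49848157  0.31598976  0.70633894] 0.03901284512256278 33.64906311035156
head frame mm 0.4600677498791587 -1.9535101851360808 2.016595424178397
29.856490891142137
N 16 dp cm [0.018, -0.0, -0.004] turn [-0.0005, -0.0654, -0.0003] step mm 0.2 deg 3.75
-0.5021615221502409
```

Emit:
move_arm(jaw=[2.5, 2.5, 2.5, 2.5, 2.5, 2.5, 2.5, 2.5], dp=[[0.018, 0, 0], [0.018, 0, 0], [0.018, 0, 0], [0.018, 0, 0], [0.018, 0, 0], [0.018, 0, 0], [0.018, 0, 0], [0.018, 0, 0]], turn=[[0, -0.0654, 0], [0, -0.0654, 0], [0, -0.0654, 0], [0, -0.0654, 0], [0, -0.0654, 0], [0, -0.0654, 0], [0, -0.0654, 0], [0, -0.0654, 0]])

```text
time_s: 6.77
position: [0.5361, 0.0277, 0.1074]
tool_rot: [[-0.682, 0.731, 0.005], [0.731, 0.682, -0.006], [-0.007, -0.0, -1.0]]
ft_force: [-4.1, -9.7, -9.8]
grip_width: 0.0394
gripper_force: 33.9
```

Emit:
move_arm(jaw=[2.5, 2.5, 2.5, 2.5, 2.5, 2.5, 2.5, 2.5, 2.5], dp=[[0.018, 0, 0], [0.018, 0, 0], [0.018, 0, 0], [0.018, 0, 0], [0.018, 0, 0], [0.018, 0, 0], [0.018, 0, 0], [0.018, 0, 0], [0, 0, 0]], turn=[[0, -0.0654, 0], [0, -0.0654, 0], [0, -0.0654, 0], [0, -0.0654, 0], [0, -0.0654, 0], [0, -0.0654, 0], [0, -0.0654, 0], [0, -0.0654, 0], [0, 0, 0]])

```text
time_s: 7.52
position: [0.5335, 0.0293, 0.1064]
tool_rot: [[-0.59, 0.731, 0.342], [0.63, 0.682, -0.371], [-0.505, -0.003, -0.863]]
ft_force: [-4.8, -14.2, -1.8]
grip_width: 0.039
gripper_force: 33.5
```

```bash
python3 - <<'E'
from plan import *
p,R,s=now(); print(s['ft_force'],s['wrist_torque'],s['grip_width'],s['gripper_force']); D=p-C; hx,hy,Z=frame(); print('head frame mm',D@hx*1e3,D@hy*1e3,D[2]*1e3)
th=np.degrees(np.arctan2(R[:,2]@hy,-R[2,2])); print(th,np.round(s['q']))
a,d=cams.get_image('wrist'); cv2.imwrite('pics/w5.png',a[:,:,::-1]); np.save('w5d.npy',d)
for x in cams.mark_of('wrist','screw_mouth'): print(x['p'],x['location'][0]*640,x['location'][1]*400)
y=a.astype(int); m=(y[:,:,0]>150)&(y[:,:,1]>130)&(y[:,:,2]<70); v,u=np.nonzero(m); n,l,st,ce=cv2.connectedComponentsWithStats(m.astype(np.uint8)); print([(st[i,4],np.round(ce[i],1)) for i in range(1,n) if st[i,4]>15])
for t in (-10,-5,0,5,10): print(t,proj('wrist',pose(t,.06)[0],s),proj('wrist',pose(t,.06,-.016)[0],s))
E
```

```text
[ -4.76380226 -14.19965975  -1.77182731] [-1.45136426  0.33474435 -0.47306299] 0.03896036398993565 33.537353575229645
head frame mm -0.887264462577912 1.2624799175573795 1.4151106312152302
-30.300494545614015 [  3.  21. 100. -34.  44. -18.]
0.86 314.88 331.32
[(np.int32(30), array([ 94.2, 258.7])), (np.int32(16), array([ 63.2, 303.2])), (np.int32(432), array([573.5, 325.7])), (np.int32(241), array([276.8, 333.5]))]
-10 (np.float64(315.49249956516536), np.float64(319.0027734946975)) (np.float64(276.7950893279401), np.float64(319.03184556889437))
-5 (np.float64(315.55322993583326), np.float64(326.1065153404079)) (np.float64(277.6977516210875), np.float64(326.1271813840685))
0 (np.float64(315.61014421282266), np.float64(331.9094786783505)) (np.float64(278.6454878907708), np.float64(331.92345776000155))
5 (np.float64(315.6627210974913), np.float64(336.42117550638625)) (np.float64(279.62216100767387), np.float64(336.4301047628528))
10 (np.float64(315.7105906985791), np.float64(339.67689186722913)) (np.float64(280.61292099290006), np.float64(339.682284405907))
```

```bash
python3 - <<'E'
from plan import *
p,R,s=now(); p2=p-.10*R[:,2]; rows(p2,R,*pose(0,.15),6)
E
```

```text
N 6 dp cm [-1.133, 0.003, -0.733] turn [-0.0011, 0.0877, -0.0018] step mm 13.5 deg 5.02
```

Emit:
move_arm(jaw=[6, 6, 6, 6, 6, 6], dp=[[0, 0, 0], [0, 0, 0], [0, 0, 0], [0, 0, -3], [0, 0, -3.5], [0, 0, -3.5]], turn=[[0, 0, 0], [0, 0, 0], [0, 0, 0], [0, 0, 0], [0, 0, 0], [0, 0, 0]])

```text
time_s: 8.12
position: [0.5007, 0.0672, 0.1946]
tool_rot: [[-0.589, 0.732, 0.343], [0.634, 0.681, -0.366], [-0.502, 0.002, -0.865]]
ft_force: [0.0, 0.2, -0.5]
grip_width: 0.0599
gripper_force: 0.0
```

Emit:
move_arm(jaw=[6, 6, 6, 6, 6, 6, 6], dp=[[-1.13, 0, -0.73], [-1.13, 0, -0.73], [-1.13, 0, -0.73], [-1.13, 0, -0.73], [-1.13, 0, -0.73], [-1.13, 0, -0.73], [0, 0, 0]], turn=[[0, 0.0875, 0], [0, 0.0875, 0], [0, 0.0875, 0], [0, 0.0875, 0], [0, 0.0875, 0], [0, 0.0875, 0], [0, 0, 0]])

```text
time_s: 8.7
position: [0.5386, 0.0266, 0.2563]
tool_rot: [[-0.679, 0.734, 0.004], [0.734, 0.679, 0.002], [-0.001, 0.004, -1.0]]
ft_force: [0.6, -0.9, 0.2]
grip_width: 0.0599
gripper_force: 0.0
```

```bash
python3 - <<'E'
from plan import *
p,R,s=now(); print(p,np.round(R,3).tolist(),np.round(s['q']))
a,d=cams.get_image('wrist'); cv2.imwrite('pics/w6.png',a[:,:,::-1]); np.save('w6d.npy',d)
for x in cams.mark_of('wrist','screw_mouth'): print(x['p'],x['location'][0]*640,x['location'][1]*400)
for t in (-5,0,5): print(t,proj('wrist',pose(t,.06)[0],s),proj('wrist',pose(t,.06,-.016)[0],s))
u0,v0=proj('wrist',pose(0,.06)[0],s); u0,v0=int(u0),int(v0)
cv2.imwrite('pics/w6c.png',cv2.resize(a[v0-30:v0+30,u0-40:u0+40,::-1],(800,600),interpolation=cv2.INTER_CUBIC)); print(u0,v0)
E
```

```text
[0.53857731 0.02664808 0.25631228] [[-0.679, 0.734, 0.004], [0.734, 0.679, 0.002], [-0.001, 0.004, -1.0]] [-10.  18.  69.   0.  92. -53.]
0.58 311.168 180.32
-5 (np.float64(311.7952726975195), np.float64(175.25384152323315)) (np.float64(291.6231248551369), np.float64(175.54064299645106))
0 (np.float64(311.89090256808936), np.float64(181.75242287242634)) (np.float64(291.8023712645793), np.float64(182.03792609830725))
5 (np.float64(311.98505999869474), np.float64(188.0606456587841)) (np.float64(292.01084006436696), np.float64(188.34441865916892))
311 181
```

View pics/w6c.png

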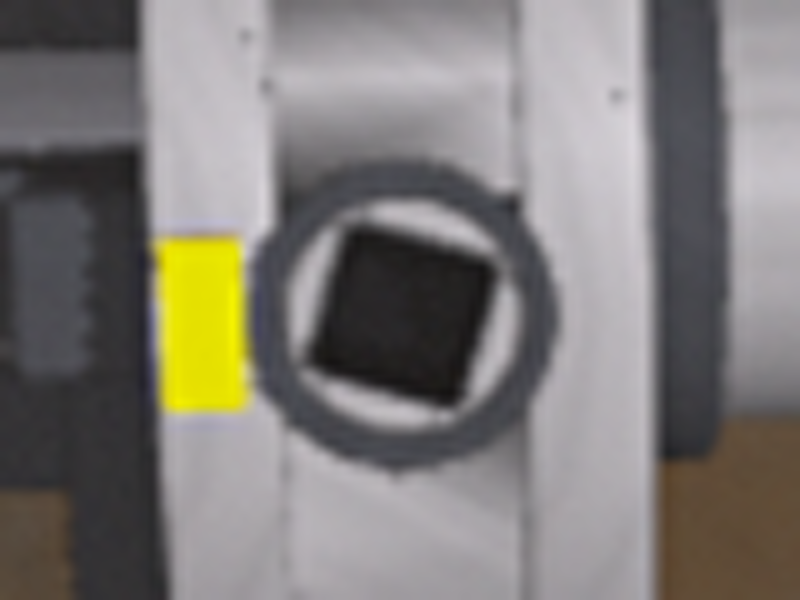

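The crop shows the yellow mark at left and the socket centre at crop (405,315), full (311.5,182.5). That is within about 0.6° of the top. The socket is turned 15.6° clockwise relative to tool y, so its side yaw is ≈27.2° in the world. Next is the key: check the neighbouring bottle's position and plan the move above the key.

```bash
cat >> plan.py <<'E'
def down(p,yaw_y):
    a=np.radians(yaw_y); y=np.array([np.cos(a),np.sin(a),0]); z=np.array([0,0,-1.]); return np.array(p,float),np.stack([np.cross(y,z),y,z],1)
E
python3 - <<'E'
from plan import *
d=np.load('sided.npy')
for u,v in ((288,172),(288,185),(288,195),(282,190),(294,190),(303,175),(303,170)): print(u,v,np.round(pt('side',u,v,d[v,u]),3))
print(np.round(go(*down([.495,-.244,.23],-3),12)[::4],3))
E
```

```text
288 172 [ 0.583 -0.321  0.125]
288 185 [ 0.582 -0.306  0.087]
288 195 [ 0.583 -0.305  0.051]
282 190 [ 0.602 -0.308  0.067]
294 190 [ 0.566 -0.317  0.063]
303 175 [ 0.551 -0.415  0.056]
303 170 [ 0.551 -0.415  0.076]
N 12 dp cm [-2.036, -1.198, 0.209] turn [0.0003, 0.0001, 0.0668] step mm 23.7 deg 3.83
[[ 0.541  0.006  0.253]
 [ 0.546 -0.088  0.245]
 [ 0.526 -0.18   0.236]]
```

Emit:
move_arm(jaw=[6, 6, 6, 6, 6, 6, 6, 6, 6, 6, 6, 6], dp=[[-2.04, -1.2, 0.21], [-2.04, -1.2, 0.21], [-2.04, -1.2, 0.21], [-2.04, -1.2, 0.21], [-2.04, -1.2, 0.21], [-2.04, -1.2, 0.21], [-2.04, -1.2, 0.21], [-2.04, -1.2, 0.21], [-2.04, -1.2, 0.21], [-2.04, -1.2, 0.21], [-2.04, -1.2, 0.21], [-2.04, -1.2, 0.21]], turn=[[0, 0, 0.067], [0, 0, 0.067], [0, 0, 0.067], [0, 0, 0.067], [0, 0, 0.067], [0, 0, 0.067], [0, 0, 0.067], [0, 0, 0.067], [0, 0, 0.067], [0, 0, 0.067], [0, 0, 0.067], [0, 0, 0.067]])

```text
time_s: 9.8
position: [0.4939, -0.2435, 0.2296]
tool_rot: [[0.055, 0.998, 0.003], [0.998, -0.055, -0.001], [-0.001, 0.003, -1.0]]
ft_force: [0.9, 0.2, -0.7]
grip_width: 0.0598
gripper_force: 0.0
```

```bash
python3 - <<'E'
from plan import *
p,R,s=now(); print(p,np.degrees(np.arctan2(R[1,1],R[0,1])),np.round(s['q']))
a,d=cams.get_image('wrist'); cv2.imwrite('pics/w7.png',a[:,:,::-1]); np.save('w7d.npy',d)
v,u=np.nonzero(d>0); P=pt('wrist',u,v,d[v,u],s); c=a[v,u].astype(int)
red=(c[:,0]>110)&(c[:,1]<70)&(c[:,2]<70)&(np.hypot(P[:,0]-.495,P[:,1]+.245)<.09)
print(red.sum(),P[red].min(0),P[red].max(0)); top=red&(np.abs(P[:,2]-np.percentile(P[red][:,2],85))<.004)
print('z top',np.median(P[top][:,2])); print(cv2.minAreaRect((P[top][:,:2]*1000).astype(np.float32)), P[top].mean(0))
t=(np.abs(P[:,2]-.056)<.005)&(np.hypot(P[:,0]-.495,P[:,1]+.225)<.1); print('block',t.sum(),cv2.minAreaRect((P[t][:,:2]*1000).astype(np.float32)))
E
```

```text
[ 0.49394756 -0.24347328  0.22960041] -3.1689111572628645 [-39.  20.  70.   0.  89. -35.]
2029 [ 0.48758306 -0.29189817  0.12761514] [ 0.53654015 -0.20309652  0.28287041]
z top 0.14215594375925106
((497.2139892578125, -247.91354370117188), (87.18267822265625, 14.584943771362305), 86.64585876464844) [ 0.49698458 -0.24573384  0.1420634 ]
block 6280 ((495.660400390625, -226.37986755371094), (70.19792175292969, 120.38238525390625), 2.7421302795410156)
```

View pics/w7.png

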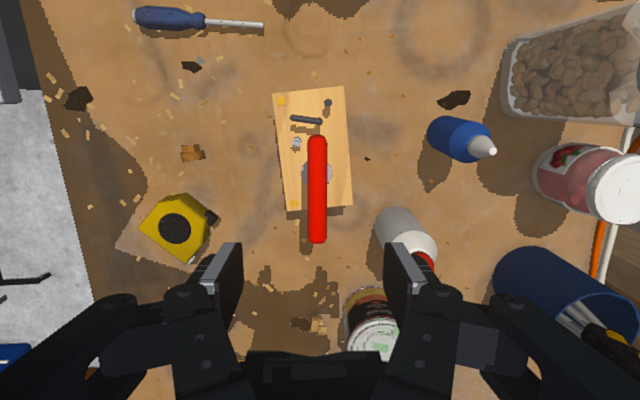

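The picture shows the red handle from (318,140) to (318,240) on the plain wooden block, with the bits at (305,120); the orange block is not in view. The handle centre (497.2, −247.9) agrees with the hole position from the block (496.7, −248.4), and the handle top at 142 mm matches. Descend and grasp.

Emit:
move_arm(jaw=[6, 6, 6, 6, 6, 6, 6, 1, 1, 1, 1, 1], dp=[[-0.43, 0.35, 2.0], [0, 0, 3.2], [0, 0, 3.2], [0, 0, 3.2], [0, 0, 3.2], [0, 0, 1.4], [0, 0, 0], [0, 0, 0], [0, 0, 0], [0, 0, 0], [0, 0, 0], [0, 0, 0]], turn=[[0, 0, 0], [0, 0, 0], [0, 0, 0], [0, 0, 0], [0, 0, 0], [0, 0, 0], [0, 0, 0], [0, 0, 0], [0, 0, 0], [0, 0, 0], [0, 0, 0], [0, 0, 0]], force=60)

```text
time_s: 10.85
position: [0.4989, -0.2485, 0.0692]
tool_rot: [[0.053, 0.999, 0.005], [0.999, -0.053, -0.001], [-0.001, 0.005, -1.0]]
ft_force: [0.2, 1.4, 6.6]
grip_width: 0.015
gripper_force: 62.0
```

Emit:
move_arm(jaw=[1, 1, 1, 1, 1, 1], dp=[[0, 0, -2], [0, 0, -3.5], [0, 0, -3.5], [0, 0, -3.5], [0, 0, -3.5], [0, 0, -2.5]], turn=[[0, 0, 0], [0, 0, 0], [0, 0, 0], [0, 0, 0], [0, 0, 0], [0, 0, 0]])

```text
time_s: 11.35
position: [0.4977, -0.2482, 0.2562]
tool_rot: [[0.053, 0.999, 0.005], [0.999, -0.053, -0.002], [-0.002, 0.005, -1.0]]
ft_force: [0.9, -0.4, -2.4]
grip_width: 0.015
gripper_force: 60.9
```

```bash
python3 - <<'E'
from plan import *
p,R,s=now(); print(p,s['grip_width'],s['gripper_force'],s['ft_force'],np.degrees(np.arctan2(R[1,1],R[0,1])))
go(*down([.535,.029,.258],27.2),12)
E
```

```text
[ 0.49771905 -0.2482262   0.25619474] 0.015024629627654386 60.92847531661391 [ 0.94421052 -0.38397435 -2.4328331 ] -3.0641630467734395
N 12 dp cm [2.237, 0.747, -0.016] turn [0.0004, 0.0003, -0.044] step mm 23.6 deg 2.52
```

Emit:
move_arm(jaw=[1, 1, 1, 1, 1, 1, 1, 1, 1, 1, 1, 1], dp=[[2.24, 0.75, -0.02], [2.24, 0.75, -0.02], [2.24, 0.75, -0.02], [2.24, 0.75, -0.02], [2.24, 0.75, -0.02], [2.24, 0.75, -0.02], [2.24, 0.75, -0.02], [2.24, 0.75, -0.02], [2.24, 0.75, -0.02], [2.24, 0.75, -0.02], [2.24, 0.75, -0.02], [2.24, 0.75, -0.02]], turn=[[0, 0, -0.044], [0, 0, -0.044], [0, 0, -0.044], [0, 0, -0.044], [0, 0, -0.044], [0, 0, -0.044], [0, 0, -0.044], [0, 0, -0.044], [0, 0, -0.044], [0, 0, -0.044], [0, 0, -0.044], [0, 0, -0.044]])

```text
time_s: 12.35
position: [0.5349, 0.0306, 0.2552]
tool_rot: [[-0.459, 0.889, 0.002], [0.889, 0.459, 0.0], [-0.001, 0.002, -1.0]]
ft_force: [0.4, 0.2, -2.2]
grip_width: 0.0152
gripper_force: 60.9
```

```bash
python3 - <<'E'
from plan import *
p,R,s=now(); print(p,np.degrees(np.arctan2(R[1,1],R[0,1])),np.round(R[:,2],4),s['grip_width'])
for n in ('wrist','side','scene'):
    a,d=cams.get_image(n); cv2.imwrite(f'pics/k_{n}.png',a[:,:,::-1]); np.save(f'k_{n}d.npy',d)
    print(n,np.round(proj(n,[.535,.029,.165],s),1),[(round(x['p'],2),np.round(np.array(x['location'])*[640,400],1)) for x in cams.mark_of(n,'chuck_key')],[(round(x['p'],2),np.round(np.array(x['location'])*[640,400],1)) for x in cams.mark_of(n,'screw_mouth')])
k=cv2.imread('pics/k_side.png');w=cv2.imread('pics/k_wrist.png'); c=cv2.imread('pics/k_scene.png')
u,v=map(int,proj('side',[.535,.029,.2])); A=cv2.resize(k[v-45:v+45,u-40:u+40],(400,450),interpolation=cv2.INTER_CUBIC)
u,v=map(int,proj('scene',[.535,.029,.2])); B=cv2.resize(c[v-45:v+45,u-40:u+40],(400,450),interpolation=cv2.INTER_CUBIC)
cv2.imwrite('pics/k.png',np.hstack([A,B]))
E
```

```text
[0.5348971  0.03061936 0.25516337] 27.30551131200799 [ 1.9e-03  1.0e-04 -1.0e+00] 0.015240124547216438
wrist [312.5 188.8] [(0.95, array([308.4, 197.4]))] []
side [283.1 239. ] [(0.92, array([283.5, 226. ])), (0.33, array([347.6, 259.1])), (0.19, array([285.1, 240. ]))] [(0.39, array([284.4, 238.9]))]
scene [254.7 201.2] [] []
```

View pics/k.png

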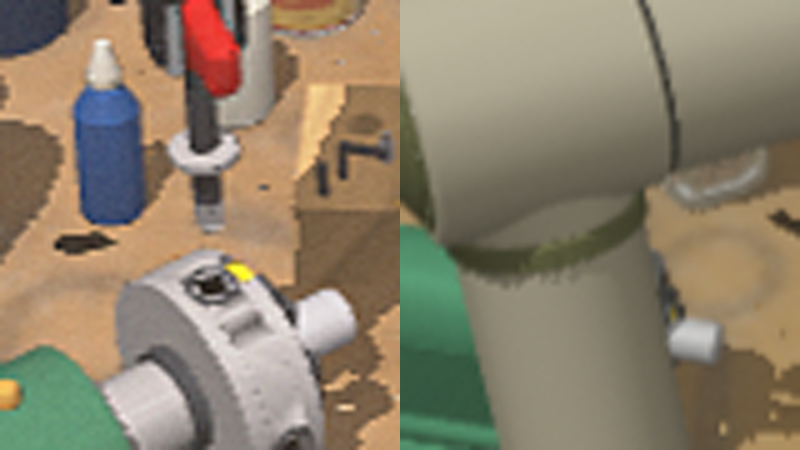

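The side crop shows the key hanging nearly straight at crop (207,160), with its end at (210,225) just above the socket at (212,285). Next is a numeric check of the tilt and tip position.

```bash
python3 - <<'E'
from plan import *
p,R,s=now()
a=cv2.imread('pics/k_wrist.png')[:,:,::-1]; d=np.load('k_wristd.npy'); v,u=np.nonzero(d>0); P=(pt('wrist',u,v,d[v,u],s)-p)@R*1e3; c=a[v,u].astype(int)
red=(c[:,0]>110)&(c[:,1]<70)&(c[:,2]<70)&(np.abs(P[:,0])<60)&(np.abs(P[:,1])<14)&(P[:,2]<0)&(P[:,2]>-110)
Q=P[red]; print(len(Q),np.round(Q.min(0),1),np.round(Q.max(0),1))
zt=np.percentile(Q[:,2],20); T_=Q[np.abs(Q[:,2]-zt)<6]; print('top z',np.round(np.percentile(T_[:,2],[10,50,90]),1)); A=np.c_[T_[:,0],T_[:,1],np.ones(len(T_))]; print('plane slope dz/dx,dz/dy',np.linalg.lstsq(A,T_[:,2],rcond=None)[0])
x=T_[:,0]; print('x extents',np.percentile(x,[0.5,99.5]))
u0,v0=map(int,proj('side',[.535,.029,.2])); print('crop origin',u0-40,v0-45)
f=lambda z:np.round((np.array(proj('side',[p[0],p[1],z]))-[u0-40,v0-45])*5,1)
print({z:f(z) for z in (.165,.19,.197,.2,.21,.24,.27)})
k=cv2.imread('pics/k_side.png'); 
E
```

```text
7960 [-25.5  -8.4 -76.1] [ 45.3   7.5 -54.7]
top z [-74.2 -73.  -70.7]
plane slope dz/dx,dz/dy [ 1.39677959e-02 -1.09860974e-02 -7.29341612e+01]
x extents [-22.80745491  44.47224461]
crop origin 242 182
{0.165: array([205. , 284.5]), 0.19: array([202.4, 243. ]), 0.197: array([201.6, 231.2]), 0.2: array([201.3, 226.1]), 0.21: array([200.2, 209. ]), 0.24: array([196.8, 156.4]), 0.27: array([193.4, 101.9])}
```

Emit:
move_arm(jaw=[1, 1, 1, 1, 1], dp=[[-0.19, -0.07, 1.0], [0, 0, 1.2], [0, 0, 0.9], [0, 0, 0], [0, 0, 0]], turn=[[0, 0, 0], [0, 0, 0], [0, 0, 0], [0, 0, 0], [0, 0, 0]])

```text
time_s: 13.22
position: [0.5356, 0.0272, 0.2241]
tool_rot: [[-0.456, 0.89, 0.002], [0.89, 0.456, 0.0], [-0.001, 0.002, -1.0]]
ft_force: [0.4, 0.4, -1.8]
grip_width: 0.0154
gripper_force: 60.8
```

```bash
python3 - <<'E'
from plan import *
p,R,s=now(); print(np.round(p,4),np.degrees(np.arctan2(R[1,1],R[0,1])),np.round(R[:,2],4),np.round(s['ft_force'],1))
E
```

```text
[0.5356 0.0272 0.2241] 27.16013901939299 [ 1.7e-03  2.0e-04 -1.0e+00] [ 0.4  0.4 -1.8]
```

Emit:
move_arm(jaw=[1, 1, 1, 1], dp=[[0.05, 0, 0.3], [0, 0, 0.3], [0, 0, 0.3], [0, 0, 0]], turn=[[0, 0, 0], [0, 0, 0], [0, 0, 0], [0, 0, 0]])

```text
time_s: 13.55
position: [0.5353, 0.028, 0.2149]
tool_rot: [[-0.457, 0.89, 0.002], [0.89, 0.457, 0.0], [-0.001, 0.002, -1.0]]
ft_force: [0.5, 0.2, -2.6]
grip_width: 0.0154
gripper_force: 61.0
```

Emit:
move_arm(jaw=[1, 1, 1, 1], dp=[[0, 0, 0.3], [0, 0, 0.3], [0, 0, 0.2], [0, 0, 0]], turn=[[0, 0, 0], [0, 0, 0], [0, 0, 0], [0, 0, 0]])

```text
time_s: 13.88
position: [0.5354, 0.028, 0.2068]
tool_rot: [[-0.457, 0.889, 0.002], [0.889, 0.457, 0.0], [-0.001, 0.002, -1.0]]
ft_force: [1.0, 1.6, -3.0]
grip_width: 0.0151
gripper_force: 60.9
```

Emit:
move_arm(jaw=[1, 1, 1, 1, 1, 1, 1, 1, 1, 1, 1], dp=[[0, 0, 0], [0, 0, 0], [0, 0, 0], [0, 0, 0], [0, 0, 0], [0, 0, 0], [0, 0, 0], [0, 0, 0], [0, 0, 0], [0, 0, 0], [0, 0, 0]], turn=[[0, 0, 0.1], [0, 0, 0.1], [0, 0, 0.1], [0, 0, 0.1], [0, 0, 0.1], [0, 0, 0.1], [0, 0, 0.1], [0, 0, 0.1], [0, 0, 0.1], [0, 0, 0.1], [0, 0, 0]])

```text
time_s: 14.8
position: [0.5353, 0.0278, 0.2073]
tool_rot: [[0.505, 0.863, 0.002], [0.863, -0.505, -0.0], [0.001, 0.002, -1.0]]
ft_force: [0.4, -1.3, -1.7]
grip_width: 0.0153
gripper_force: 60.9
```

```bash
python3 - <<'E'
from plan import *
p,R,s=now(); print(np.round(p,4),np.degrees(np.arctan2(R[1,1],R[0,1])),np.round(s['ft_force'],1),np.round(s['wrist_torque'],2),s['grip_width'],np.round(s['q']))
E
```

```text
[0.5353 0.0278 0.2073] -30.29993922429076 [ 0.4 -1.3 -1.7] [-0.14  0.11  0.13] 0.015275868515952497 [-10.  20.  75.   0.  85.  21.]
```

Emit:
move_arm(jaw=[1, 1, 1, 1, 1], dp=[[0, 0, 0], [0, 0, 0], [0, 0, 0], [0, 0, 0], [0, 0, 0]], turn=[[0, 0, 0.09], [0, 0, 0.09], [0, 0, 0.09], [0, 0, 0.09], [0, 0, 0]])

```text
time_s: 15.22
position: [0.5351, 0.0278, 0.2073]
tool_rot: [[0.774, 0.633, 0.002], [0.633, -0.774, -0.0], [0.001, 0.001, -1.0]]
ft_force: [-1.1, -0.8, -1.3]
grip_width: 0.0153
gripper_force: 61.0
```

```bash
python3 - <<'E'
from plan import *
p,R,s=now(); print(np.round(p,4),np.degrees(np.arctan2(R[1,1],R[0,1])),np.round(s['ft_force'],1),np.round(s['wrist_torque'],2),s['grip_width'],np.round(s['q']))
E
```

```text
[0.5351 0.0278 0.2073] -50.74311061107614 [-1.1 -0.8 -1.3] [-0.18  0.33  0.08] 0.015347439063057031 [-10.  20.  75.   0.  85.  41.]
```

Not at the stop yet (0.08 N·m). I'll step on.

Emit:
move_arm(jaw=[1, 1, 1, 1], dp=[[0, 0, 0], [0, 0, 0], [0, 0, 0], [0, 0, 0]], turn=[[0, 0, 0.04], [0, 0, 0.04], [0, 0, 0.04], [0, 0, 0]])

```text
time_s: 15.55
position: [0.535, 0.0278, 0.2073]
tool_rot: [[0.843, 0.538, 0.002], [0.538, -0.843, -0.0], [0.001, 0.001, -1.0]]
ft_force: [-1.8, -1.2, -1.4]
grip_width: 0.0151
gripper_force: 61.0
```

```bash
cat > st.py <<'E'
from plan import *
p,R,s=now(); print(np.round(p,4),np.degrees(np.arctan2(R[1,1],R[0,1])),np.round(s['ft_force'],1),np.round(s['wrist_torque'],2),s['grip_width'],np.round(s['q']))
E
python3 st.py
```

```text
[0.535  0.0278 0.2073] -57.41911438569094 [-1.8 -1.2 -1.4] [-0.24  0.48  0.15] 0.015094677433977249 [-10.  20.  75.   0.  85.  48.]
```

Emit:
move_arm(jaw=[1, 1, 1, 1], dp=[[0, 0, 0], [0, 0, 0], [0, 0, 0], [0, 0, 0]], turn=[[0, 0, 0.03], [0, 0, 0.03], [0, 0, 0.03], [0, 0, 0]])

```text
time_s: 15.88
position: [0.535, 0.0278, 0.2072]
tool_rot: [[0.888, 0.461, 0.001], [0.461, -0.888, -0.0], [0.001, 0.001, -1.0]]
ft_force: [-2.5, -2.1, -1.4]
grip_width: 0.0149
gripper_force: 61.2
```

```bash
python3 st.py
```

```text
[0.535  0.0278 0.2072] -62.56530994080798 [-2.5 -2.1 -1.4] [-0.29  0.64  0.23] 0.014913834262936528 [-10.  20.  75.   0.  85.  53.]
```

Emit:
move_arm(jaw=[1, 1, 1, 1], dp=[[0, 0, 0], [0, 0, 0], [0, 0, 0], [0, 0, 0]], turn=[[0, 0, 0.03], [0, 0, 0.03], [0, 0, 0.03], [0, 0, 0]])

```text
time_s: 16.22
position: [0.535, 0.0278, 0.2072]
tool_rot: [[0.925, 0.379, 0.001], [0.379, -0.925, -0.0], [0.001, 0.001, -1.0]]
ft_force: [-2.8, -1.2, -0.2]
grip_width: 0.0152
gripper_force: 61.2
```

```bash
python3 st.py; python3 - <<'E'
from plan import *
p,R,s=now(); a,d=cams.get_image('wrist'); v,u=np.nonzero(d>0); P=(pt('wrist',u,v,d[v,u],s)-p)@R*1e3; c=a[v,u].astype(int)
red=(c[:,0]>110)&(c[:,1]<70)&(c[:,2]<70)&(np.abs(P[:,0])<60)&(np.abs(P[:,1])<25)&(P[:,2]<-50)&(P[:,2]>-110)
Q=P[red]; zt=np.percentile(Q[:,2],20); T_=Q[np.abs(Q[:,2]-zt)<6]
for x0 in (-20,-10,15,25,35): 
    k=np.abs(T_[:,0]-x0)<5; print(x0,k.sum(),np.round(np.percentile(T_[k][:,1],[3,97]),1) if k.sum() else '')
print('top',np.median(T_[:,2]))
E
```

```text
[0.535  0.0278 0.2072] -67.74340029023418 [-2.8 -1.2 -0.2] [-0.39  0.76  0.34] 0.015160700515769636 [-10.  20.  75.   0.  85.  58.]
-20 661 [-5.5  6.9]
-10 919 [-5.4  6.8]
15 1188 [-6.9  7.3]
25 1262 [-6.8  7.4]
35 1362 [-6.9  7.2]
top -73.0483629895896
```

Torque has been rising steadily since about −57° yaw, reaching 0.34 N·m against 0.1 of friction, so the stop has been reached. One more small push, then I'll back off into the play.

Emit:
move_arm(jaw=[1, 1, 1, 1, 1], dp=[[0, 0, 0], [0, 0, 0], [0, 0, 0], [0, 0, 0], [0, 0, 0]], turn=[[0, 0, 0.04], [0, 0, 0.04], [0, 0, 0.04], [0, 0, 0], [0, 0, 0]])

```text
time_s: 16.68
position: [0.535, 0.0279, 0.2072]
tool_rot: [[0.964, 0.265, 0.002], [0.265, -0.964, 0.0], [0.002, 0.0, -1.0]]
ft_force: [-4.1, -0.4, -0.6]
grip_width: 0.0149
gripper_force: 61.4
```

```bash
python3 st.py
```

```text
[0.535  0.0279 0.2072] -74.60415037297211 [-4.1 -0.4 -0.6] [-0.38  0.99  0.37] 0.01488154963082619 [-10.  20.  75.   0.  85.  65.]
```

Emit:
move_arm(jaw=[1, 1, 1, 1, 1], dp=[[0, 0, 0], [0, 0, 0], [0, 0, 0], [0, 0, 0], [0, 0, 0]], turn=[[0, 0, -0.06], [0, 0, -0.06], [0, 0, -0.06], [0, 0, 0], [0, 0, 0]])

```text
time_s: 17.1
position: [0.5353, 0.0279, 0.2072]
tool_rot: [[0.903, 0.43, 0.002], [0.43, -0.903, 0.0], [0.002, 0.001, -1.0]]
ft_force: [-3.6, -0.9, -0.2]
grip_width: 0.0153
gripper_force: 61.2
```

```bash
python3 st.py
```

```text
[0.5353 0.0279 0.2072] -64.50395881523971 [-3.6 -0.9 -0.2] [-0.37  0.92  0.07] 0.015261396590126155 [-10.  20.  75.   0.  85.  55.]
```

Emit:
move_arm(jaw=[1, 1, 1], dp=[[0, 0, 0], [0, 0, 0], [0, 0, 0]], turn=[[0, 0, -0.04], [0, 0, -0.03], [0, 0, 0]])

```text
time_s: 17.35
position: [0.5353, 0.0279, 0.2072]
tool_rot: [[0.87, 0.493, 0.002], [0.493, -0.87, 0.0], [0.002, 0.001, -1.0]]
ft_force: [-3.8, -1.7, -0.2]
grip_width: 0.0152
gripper_force: 61.1
```

```bash
python3 st.py;  cat > hd.py <<'E'
from plan import *
p,R,s=now(); a,d=cams.get_image('wrist'); v,u=np.nonzero(d>0); P=(pt('wrist',u,v,d[v,u],s)-p)@R*1e3; c=a[v,u].astype(int)
red=(c[:,0]>110)&(c[:,1]<70)&(c[:,2]<70)&(np.abs(P[:,0])<60)&(np.abs(P[:,1])<25)&(P[:,2]<-50)&(P[:,2]>-110)
Q=P[red]; zt=np.percentile(Q[:,2],20); T_=Q[np.abs(Q[:,2]-zt)<6]
r=cv2.minAreaRect(T_[:,:2].astype(np.float32)); print('handle rect in tool xy',r,'top z',np.median(T_[:,2]))
cv2.imwrite('pics/hd.png',a[:,:,::-1]); np.save('hdd.npy',d)
E
python3 hd.py
```

```text
[0.5353 0.0279 0.2072] -60.465157696445694 [-3.8 -1.7 -0.2] [-0.36  0.89  0.06] 0.015209151940160903 [-10.  20.  75.   0.  85.  51.]
handle rect in tool xy ((10.813880920410156, 0.22531604766845703), (69.02559661865234, 15.446189880371094), 0.8930038213729858) top z -73.01052366587194
```

Emit:
move_arm(jaw=[1, 1, 1, 1, 1, 1, 1, 1, 1, 1], dp=[[0, 0, -0.5], [0, 0, -1], [0, 0, -1.5], [0, 0, -2], [0, 0, -2], [-2, 0, 0], [-2, 0, 0], [-2, 0, 0], [-2, 0, 0], [0, 0, 0]], turn=[[0, 0, 0], [0, 0, 0], [0, 0, 0], [0, 0, 0], [0, 0, 0], [0, 0, 0], [0, 0, 0], [0, 0, 0], [0, 0, 0], [0, 0, 0]])

```text
time_s: 18.23
position: [0.4644, -0.0123, 0.2783]
tool_rot: [[0.871, 0.491, 0.005], [0.491, -0.871, -0.0], [0.004, 0.003, -1.0]]
ft_force: [0.7, 0.2, -1.5]
grip_width: 0.0153
gripper_force: 61.0
```

```bash
python3 st.py; python3 hd.py; cat > sock.py <<'E'
from plan import *
p,R,s=now(); a,d=cams.get_image('wrist'); cv2.imwrite('pics/sk.png',a[:,:,::-1])
mo=np.array([.535,.0287,.165]); u0,v0=proj('wrist',mo,s); print('mouth px',u0,v0)
g=cv2.cvtColor(a,cv2.COLOR_RGB2GRAY); r=28; x0,y0=int(u0)-r,int(v0)-r; c=g[y0:y0+2*r,x0:x0+2*r]
c=cv2.resize(c,None,fx=6,fy=6,interpolation=cv2.INTER_CUBIC)
m=(c<52).astype(np.uint8); n,l,st,ce=cv2.connectedComponentsWithStats(m)
for i in range(1,n):
    if st[i,4]>1500:
        cn=max(cv2.findContours((l==i).astype(np.uint8),cv2.RETR_EXTERNAL,cv2.CHAIN_APPROX_NONE)[0],key=cv2.contourArea); q=cv2.minAreaRect(cn); B=cv2.boxPoints(q)/6+[x0,y0]
        dep=float(np.linalg.inv(T('wrist',s))[2]@np.append(mo,1)*-1); W=pt('wrist',B[:,0],B[:,1],dep,s); e=W[1]-W[0]; e2=W[2]-W[1]
        print('comp',st[i,4],'px',B.mean(0),'size mm',np.linalg.norm(e)*1e3,np.linalg.norm(e2)*1e3,'yaw',np.degrees(np.arctan2(e[1],e[0])),np.degrees(np.arctan2(e2[1],e2[0])),'ctr',W.mean(0)-mo)
A=a.astype(int); m=((A[:,:,0]>150)&(A[:,:,1]>130)&(A[:,:,2]<70)).astype(np.uint8); n,l,st,ce=cv2.connectedComponentsWithStats(m)
print([(st[i,4],np.round(ce[i],1)) for i in range(1,n) if st[i,4]>30],'mark pred',{t:np.round(proj('wrist',pose(t,.06,-.016)[0],s),1) for t in (-3,0,3)})
E
python3 sock.py
```

```text
[ 0.4644 -0.0123  0.2783] -60.603095506181 [ 0.7  0.2 -1.5] [-0.03 -0.07 -0.03] 0.015322293978254527 [-16.  10.  77.   0.  92.  44.]
handle rect in tool xy ((10.717607498168945, 0.11464500427246094), (69.2373275756836, 15.803890228271484), 0.8670324683189392) top z -73.12990542672199
mouth px 310.14306013611974 83.30378875443873
comp 8525 px [310.85784388  84.51470995] size mm 12.274329832956761 12.92205025407347 yaw -47.00368334157378 -136.11065408955335 ctr [-0.00053538 -0.00095858  0.00025237]
[(np.int32(130), array([315.7, 103.9])), (np.int32(32), array([429.6, 226.3]))] mark pred {-3: array([310.9, 104.1]), 0: array([314.7, 103.2]), 3: array([318.4, 102.2])}
```

The socket yaw is now −46.6° against the chuck's 43.6°, a screw angle of ≈1.57–1.6 rad, i.e. on its stop. The paint mark reads 0.7° from the top, and the key is out. Now return the key.

```bash
python3 - <<'E'
from plan import *
print(np.round(go(*down([.497,-.248,.25],-3.3),12)[::4],3))
E
```

```text
N 12 dp cm [-1.547, 1.378, 0.232] turn [0.0004, -0.0003, -0.0833] step mm 20.8 deg 4.77
[[ 0.46  -0.031  0.276]
 [ 0.45  -0.113  0.266]
 [ 0.467 -0.194  0.257]]
```

Emit:
move_arm(jaw=[1, 1, 1, 1, 1, 1, 1, 1, 1, 1, 1, 1], dp=[[-1.547, 1.378, 0.23], [-1.547, 1.378, 0.23], [-1.547, 1.378, 0.23], [-1.547, 1.378, 0.23], [-1.547, 1.378, 0.23], [-1.547, 1.378, 0.23], [-1.547, 1.378, 0.23], [-1.547, 1.378, 0.23], [-1.547, 1.378, 0.23], [-1.547, 1.378, 0.23], [-1.547, 1.378, 0.23], [-1.547, 1.378, 0.23]], turn=[[0, 0, -0.083], [0, 0, -0.083], [0, 0, -0.083], [0, 0, -0.083], [0, 0, -0.083], [0, 0, -0.083], [0, 0, -0.083], [0, 0, -0.083], [0, 0, -0.083], [0, 0, -0.083], [0, 0, -0.083], [0, 0, -0.083]])

```text
time_s: 19.33
position: [0.4979, -0.2492, 0.2494]
tool_rot: [[0.056, 0.998, 0.004], [0.998, -0.056, -0.0], [0.0, 0.004, -1.0]]
ft_force: [1.0, 0.2, -2.3]
grip_width: 0.0153
gripper_force: 61.0
```

Emit:
move_arm(jaw=[1, 1, 1, 1, 1], dp=[[0, 0, 3], [0, 0, 4], [0, 0, 3], [0, 0, 1], [0, 0, 0]], turn=[[0, 0, 0], [0, 0, 0], [0, 0, 0], [0, 0, 0], [0, 0, 0]])

```text
time_s: 19.75
position: [0.4967, -0.2474, 0.1374]
tool_rot: [[0.059, 0.998, -0.001], [0.998, -0.059, 0.003], [0.003, -0.001, -1.0]]
ft_force: [-0.1, 0.5, -2.7]
grip_width: 0.0148
gripper_force: 60.9
```

```bash
python3 st.py; python3 hd.py; python3 - <<'E'
from plan import *
p,R,s=now(); a,d=cams.get_image('wrist'); v,u=np.nonzero(d>0); P=pt('wrist',u,v,d[v,u],s)
t=(np.abs(P[:,2]-.056)<.005)&(np.hypot(P[:,0]-.495,P[:,1]+.225)<.1); print('block',t.sum(),cv2.minAreaRect((P[t][:,:2]*1000).astype(np.float32)))
E
```

```text
[ 0.4967 -0.2474  0.1374] -3.4026954940889333 [-0.1  0.5 -2.7] [ 0.02  0.05 -0.02] 0.014848581789796419 [-39.  25.  79.   0.  76. -35.]
handle rect in tool xy ((10.328575134277344, 0.06780624389648438), (15.85978889465332, 69.43341827392578), 89.27140808105469) top z -73.07982579229761
block 10368 ((495.7733459472656, -226.2813720703125), (70.18367767333984, 120.1512451171875), 2.770735263824463)
```

Position matches the hole to within 1 mm, and the key end is at about 82 mm. Lower it in.

Emit:
move_arm(jaw=[1, 1, 1, 1, 1, 1, 1, 1], dp=[[0, 0, 1.5], [0, 0, 1.5], [0, 0, 1], [0, 0, 1], [0, 0, 1], [0, 0, 0.5], [0, 0, 0.2], [0, 0, 0]], turn=[[0, 0, 0], [0, 0, 0], [0, 0, 0], [0, 0, 0], [0, 0, 0], [0, 0, 0], [0, 0, 0], [0, 0, 0]])

```text
time_s: 20.52
position: [0.4968, -0.2481, 0.0724]
tool_rot: [[0.06, 0.998, 0.002], [0.998, -0.06, 0.0], [0.0, 0.002, -1.0]]
ft_force: [-0.1, 0.2, -2.2]
grip_width: 0.0152
gripper_force: 61.1
```

Emit:
move_arm(jaw=[1, 1, 1, 1], dp=[[0, 0, 0.2], [0, 0, 0.15], [0, 0, 0.1], [0, 0, 0]], turn=[[0, 0, 0], [0, 0, 0], [0, 0, 0], [0, 0, 0]])

```text
time_s: 20.85
position: [0.4971, -0.2483, 0.0692]
tool_rot: [[0.059, 0.998, 0.004], [0.998, -0.059, -0.001], [-0.001, 0.004, -1.0]]
ft_force: [-0.8, 1.1, 5.3]
grip_width: 0.0152
gripper_force: 62.1
```

The flange is seated: contact at 69 mm, the same height as the original grasp. Release and retreat.

Emit:
move_arm(jaw=[6, 6, 6, 6, 6, 6, 6, 6, 6, 6], dp=[[0, 0, 0], [0, 0, 0], [0, 0, 0], [0, 0, 0], [0, 0, -2], [0, 0, -3.5], [0, 0, -3.5], [0, 0, -3.5], [0, 0, -3.5], [0, 0, 0]], turn=[[0, 0, 0], [0, 0, 0], [0, 0, 0], [0, 0, 0], [0, 0, 0], [0, 0, 0], [0, 0, 0], [0, 0, 0], [0, 0, 0], [0, 0, 0]])

```text
time_s: 21.68
position: [0.4983, -0.2495, 0.2351]
tool_rot: [[0.059, 0.998, 0.012], [0.998, -0.059, -0.008], [-0.007, 0.013, -1.0]]
ft_force: [-1.0, -0.6, 0.9]
grip_width: 0.0599
gripper_force: 0.0
```

```bash
python3 st.py; python3 - <<'E'
from plan import *
p,R,s=now(); a,d=cams.get_image('wrist'); v,u=np.nonzero(d>0); P=pt('wrist',u,v,d[v,u],s); c=a[v,u].astype(int)
red=(c[:,0]>110)&(c[:,1]<70)&(c[:,2]<70)&(np.hypot(P[:,0]-.497,P[:,1]+.248)<.06)
top=red&(np.abs(P[:,2]-.142)<.006); print(top.sum(),'z',np.percentile(P[top][:,2],[5,50,95]),cv2.minAreaRect((P[top][:,:2]*1000).astype(np.float32)))
B=P[top]; print('slope',np.linalg.lstsq(np.c_[B[:,:2],np.ones(len(B))],B[:,2],rcond=None)[0][:2])
print(np.round(go(*down([.535,.029,.256],42.8),12)[::4],3))
E
```

```text
[ 0.4983 -0.2495  0.2351] -3.396132902293293 [-1.  -0.6  0.9] [0.01 0.02 0.01] 0.059881725126849916 [-39.  21.  69.   0.  89. -35.]
1976 z [0.13846772 0.14203157 0.14372187] ((496.47125244140625, -247.53472900390625), (87.77325439453125, 15.208571434020996), 86.21790313720703)
slope [-0.02977273  0.00096829]
N 12 dp cm [2.167, 1.033, -0.205] turn [0.0005, 0.0006, -0.0672] step mm 24.1 deg 3.85
[[ 0.509 -0.228  0.234]
 [ 0.541 -0.137  0.242]
 [ 0.547 -0.042  0.25 ]]
```

The key is home: its top is at 142.0 mm, upright, and centred on the hole. One last look straight down at the screw.

Emit:
move_arm(jaw=[6, 6, 6, 6, 6, 6, 6, 6, 6, 6, 6, 6], dp=[[2.17, 1.03, -0.2], [2.17, 1.03, -0.2], [2.17, 1.03, -0.2], [2.17, 1.03, -0.2], [2.17, 1.03, -0.2], [2.17, 1.03, -0.2], [2.17, 1.03, -0.2], [2.17, 1.03, -0.2], [2.17, 1.03, -0.2], [2.17, 1.03, -0.2], [2.17, 1.03, -0.2], [2.17, 1.03, -0.2]], turn=[[0, 0, -0.067], [0, 0, -0.067], [0, 0, -0.067], [0, 0, -0.067], [0, 0, -0.067], [0, 0, -0.067], [0, 0, -0.067], [0, 0, -0.067], [0, 0, -0.067], [0, 0, -0.067], [0, 0, -0.067], [0, 0, -0.067]])

```text
time_s: 22.73
position: [0.5333, 0.0312, 0.2508]
tool_rot: [[-0.68, 0.733, 0.0], [0.733, 0.68, 0.001], [0.0, 0.001, -1.0]]
ft_force: [0.5, 0.7, 0.3]
grip_width: 0.0599
gripper_force: 0.0
```

Emit:
move_arm(jaw=[6, 6], dp=[[0, 0, 0], [0, 0, 0]], turn=[[0, 0, 0], [0, 0, 0]])

```text
time_s: 22.9
position: [0.5334, 0.0308, 0.2514]
tool_rot: [[-0.678, 0.735, 0.001], [0.735, 0.678, 0.0], [-0.001, 0.001, -1.0]]
ft_force: [0.8, -0.6, -0.1]
grip_width: 0.0598
gripper_force: 0.0
```

```bash
python3 st.py; python3 sock.py; for i in 6; do python3 - <<'E'
import cv2,numpy as np
# compare with the same view before tightening: angle of the dark square there
a=cv2.imread('pics/w6.png',0)[153:210,283:340]; c=cv2.resize(a,None,fx=6,fy=6,interpolation=cv2.INTER_CUBIC); m=(c<52).astype(np.uint8)
n,l,st,ce=cv2.connectedComponentsWithStats(m)
for k in range(1,n):
    if st[k,4]>1500: print(st[k,4],cv2.minAreaRect(np.argwhere(l==k)[:,::-1].astype(np.float32)))
E
done
```

```text
[0.5334 0.0308 0.2514] 42.72511739731612 [ 0.8 -0.6 -0.1] [-0.02  0.04  0.  ] 0.05976043646207096 [ -9.  18.  70.   0.  91. -52.]
mouth px 313.19785566730064 191.56970456890113
comp 3296 px [286.66666663 196.33333254] size mm 2.626261010019195 35.45452372918157 yaw 42.746818621679964 -47.25836934217975 ctr [-0.01289314 -0.01684758  0.00098083]
comp 8083 px [312.89111567 192.15374994] size mm 12.071920907988632 11.695150235572697 yaw 43.54786769163449 -46.39772560179552 ctr [ 0.00012382 -0.00049007  0.00012103]
[(np.int32(121), array([452.7, 188.5])), (np.int32(137), array([292.2, 192.8])), (np.int32(131), array([  5.9, 232.6])), (np.int32(287), array([ 13.8, 269.3]))] mark pred {-3: array([293. , 187.7]), 0: array([293.2, 191.6]), 3: array([293.3, 195.4])}
4330 ((12.5, 209.5), (263.0, 25.0), 90.0)
7954 ((169.37734985351562, 177.17922973632812), (92.30628967285156, 89.42172241210938), 15.945395469665527)
```

The socket is now square to the chuck (≈1.58 rad, on the stop), and the paint mark and socket are within 1° of the top. The key is in its block and the gripper is clear. Handing in.

```bash
python3 -c "
from rig import ticket
print(ticket.close_job())"
```

```text
the job is handed in; nothing more can be done
None
```

The job is handed in at about 23 s of the 69 s. The marked screw is on top within about 1° and turned clockwise against its stop (about 1.58 rad by camera, stop at 1.6), and the red key is back in its block, pushed home and let go.

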